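# Unload the inspection index table into the dry-store drawer

### The job

Every aluminium sensor housing on the index table has been inspected: push the table round, one position after another (the red-capped pins are there to push on), so that each housing comes to the gap in the clear guard, take it out there and put it in the open drawer. The white-and-blue desiccant block on the bench goes into the drawer with them; once everything is in, slide the drawer fully shut. Leave the red setting master in its nest and the table resting in one of its click positions, and do not disturb the other things on the bench.

Things in the scene. Friction and masses are not known exactly. Their poses are not given: they have to be found in the camera images.
- window (a point): point on the fixed stand of the index table: the centre of the nest place at the gap in the guard, on the disc's upper face, 60 mm above the bench. Its axes are the stand's: z up, -x points from the table's axis outwards through the gap (roughly to the robot). The axis is 85 mm from here along +x
- guard (a point): point on the table's axis on top of the fixed guard, a level clear plate with yellow edges, 118 to 123 mm above the bench; axes as window. With u = -x (out through the gap) and v = y from here, it covers u -158 to 12 mm for |v| < 125 mm, and u 12 to 75 mm for |v| 50 to 125 mm: the gap is |v| < 50, u > 12 mm
- camera (a point): black inspection camera on a mast over the far side of the table, fixed; the point is its middle, 255 mm above the bench, 85 mm beyond the table's axis (+x of window); with its mast 300 mm high and reaching to 185 mm beyond the axis. Two guard posts stand 150 mm beyond the axis, 105 mm to either side
- table_centre (a point): centre of the turning disc's upper face, on its axis, 60 mm above the bench; axes turn with the disc, z up, those of window at joint value 0. Aluminium disc 330 mm in diameter, 12 mm thick, with six nests 60 degrees apart, 85 mm from the axis: hexagonal black walls 8 mm high, 53 mm across inside, 63 mm outside
- pin (a point): one of six equal steel push pins with red caps, midway between nests, 155 mm from the axis; the point is half-way up it, 22 mm above the disc. 12 mm thick (cap 15 mm), top 106 mm above the bench. In every click position two pins stand out beyond the guard, 30 degrees to either side of the gap's middle line; a nest is at the gap
- turntable (a joint): angle of the index table, rad, anticlockwise from above, 0 at the start; click positions at multiples of pi/3. Turns either way, over a full turn. A spring draws it to the nearest click position: a pin needs up to about 5 N; past half-way (30 degrees) it runs on by itself to the next position and rests there in about 2 s
- housing1_mid (a point): sensor housing: a bare aluminium can 40 mm in diameter with a black band, a dark round lens on top, on a dark hexagonal flange at its foot (50 mm over the corners, 8 mm thick); 50 mm high, 0.12 kg. The point is at its centre, 25 mm above its underside; z points up from flange to lens. At the start it stands in one of the table's nests under the guard, or is absent
- housing2_mid (a point): sensor housing: a bare aluminium can 40 mm in diameter with a black band, a dark round lens on top, on a dark hexagonal flange at its foot (50 mm over the corners, 8 mm thick); 50 mm high, 0.12 kg. The point is at its centre, 25 mm above its underside; z points up from flange to lens. At the start it stands in one of the table's nests under the guard, or is absent
- housing3_mid (a point): sensor housing: a bare aluminium can 40 mm in diameter with a black band, a dark round lens on top, on a dark hexagonal flange at its foot (50 mm over the corners, 8 mm thick); 50 mm high, 0.12 kg. The point is at its centre, 25 mm above its underside; z points up from flange to lens. At the start it stands in one of the table's nests under the guard, or is absent
- housing4_mid (a point): sensor housing: a bare aluminium can 40 mm in diameter with a black band, a dark round lens on top, on a dark hexagonal flange at its foot (50 mm over the corners, 8 mm thick); 50 mm high, 0.12 kg. The point is at its centre, 25 mm above its underside; z points up from flange to lens. At the start it stands in one of the table's nests under the guard, or is absent
- master_mid (a point): setting master: the same shape and size as a sensor housing but red all over; point at its centre, 25 mm above its underside, z up. Stands in one of the nests and stays there
- desiccant_mid (a point): desiccant block: white box with a blue band and blue top, 58 (x) by 38 (y) by 45 (z) mm, 0.07 kg, on the bench between the index table and the drawer; the point is at its centre, 22.5 mm above its underside
- drawer (a joint): how far the drawer is open, m: 0 shut, at most 0.30; starts 0.26 to 0.28 open; slides with about 1 N and stays where it is left
- drawer_floor (a point): point on the drawer's inner floor, middle of its front edge, 22 mm above the bench; moves with the drawer. z up, -x is the way the drawer opens (roughly to the robot). The floor runs from here 315 mm to +x and 109 mm to either side (y); side walls 50 mm above the floor. White front panel: outer face at x = -21 mm, 254 mm wide, top 75 mm above the floor
- drawer_handle (a point): middle of the drawer's horizontal steel bar handle, 120 mm long along y, 35 mm before the front panel's face; moves with the drawer; axes as drawer_floor
- cabinet_front (a point): middle of the front edge of the top of the drawer's small blue fixed cabinet, 110 mm above the bench; x points back into the cabinet, which is 345 mm deep (x), 260 mm wide (y). With the drawer open by q (m), the part of the drawer not covered by the cabinet's top is x < q - 0.006 in the axes of drawer_floor
- driver_grip (a point): yellow-handled screwdriver, 190 mm, lying on the bench; bystander; point on its handle
- solvent: clear bottle with a red cap, 56 mm in diameter, 130 mm high, standing; bystander; origin at the centre of its underside
- tape: orange roll of tape, 80 mm in diameter, 20 mm high, lying flat; bystander; origin at the centre of its underside
- cup: steel cup, 66 mm in diameter, 60 mm high; bystander; origin at the centre of its underside
- wrench_grip (a point): wrench, 150 mm, lying on the bench; bystander; point on its handle
- gauge: brass gauge slug, 40 mm in diameter, 30 mm high; bystander; origin at the centre of its underside
There are look-alikes about, which are no part of the job. Several things look just like the part that bears desiccant_mid: the one meant starts nearest to the robot's base.

How it is judged:
By the outcome, as a careful person would: the job done as asked, in the order asked, and still so for the second after the job is handed in, with the robot touching nothing.
Of housing1, housing2, housing3, housing4 only 3 to 4 are there at a start; the rules pass over those that are not, and their reading is None.
At some moment in a run one of desiccant may be knocked a few centimetres aside while the robot is not near it.
Once in a run the grip may slacken for a moment while it holds something.
It also fails if it takes over 210 s, if anything falls off the work surface, if the arm or the gripper's body presses on something with over 40 N, if the wrist force passes 120 N, or if a joint passes its speed limit or range.

### The arm

A 7-joint arm with a two-finger parallel gripper is mounted at the origin on the work surface. World frame = base frame: x ahead of the robot, y to its left, z up, the work surface at z = 0. Lengths are in m, angles in rad, forces in N, time in s.
With the tool pointing down it reaches from about 0.4 to 0.875 m from the base axis. Payload 19.3 kg.
Tool frame: the origin (TCP) lies at the very end of the fingers, on their centre line; the grasp point (between the pads) lies 19 mm behind it; z points along the fingers, y is the line along which they close (so a half turn about z gives the same grasp; the last joint's range is limited). The gripper opens to 85 mm and grips with 20 to 120 N. Pads are 22 mm wide; open, the fingers measure 114 mm over their backs; the gripper's body (76 mm by 85 mm) begins 54 mm behind the grasp point. The pads swing forward as they close: fully open they stand 13 mm farther back than shut.
Start: joints at [1.06, 0.521, -0.036, 1.599, 0.021, 1.021, -0.113], TCP at [0.267, -0.565, 0.231] pointing down, gripper open.
Joint ranges: [-2.91, 2.91], [-0.3, 2.13], [-1.5, 1.42], [0.17, 2.43], [-1.26, 4.41], [0.16, 1.93], [-2.52, 2.52]. Speed limits (rad/s): [1.89, 1.89, 2.39, 2.39, 3.01, 3.01, 3.01].

### API

Orientations are given as [roll, pitch, yaw] about the fixed x, y, z axes, in that order (R = Rz(yaw) Ry(pitch) Rx(roll)).
In Python, from workcell import monitor, optics, job_done gives the robot as it stands.
- The arm moves only by the shell command python3 -m handwheel 'ROWS' [FORCE]. ROWS is JSON, a list of rows, each an object of numbers: "dx", "dy", "dz": the shift along the tool's x, y, z in cm; "wx", "wy", "wz": the turn, a rotation vector about the tool's x, y, z in rad; "claw": the opening in per cent of the stroke, from 0 (shut) to 100 (fully open). A call has 1 to 8 rows; each row shifts and turns the commanded pose from where the row before left it, along the tool's axes as they then stand; what a row does not reach is not made up. A row lasts 1/8 s, in which the tool goes at most 62.5 mm and 10.7 degrees, less where a joint would pass 70% of its speed; a pose out of reach is approached as far as the arm can. A call with a gripper value outside its range is refused whole. The fingers move at their own pace and stop on an object; FORCE is the grip in N (left out, the last holds). Time passes only in rows, so rows that do not move let the fingers close. It gives the time, the measured TCP pose, the force, the opening and the grip force at its end, in the units of the state.
- monitor.observe(): the state, without advancing time (a new reading comes with each control period).
- optics.grab_frame(name): name is "scene" or "top" or "wrist"; returns a dict with "frame" (384x512x3 uint8, blue, green, red), "fovy" (degrees; the focal length in pixels is half the picture's height over the tangent of half this angle, whatever the lens; pixels are square), "cx", "cy" (the principal point, pixels), "R" (3x3) and "t" (3): a world point X has camera coordinates R X + t. Camera axes: x right, y down, z forward; pixel columns grow to the right and rows downward; lengths in m; the calibration is good to about 2 mm. The wrist camera is an equidistant fisheye: a pixel r from the principal point sees the ray r / f radians off the axis. A picture is of the moment at which its call begins. There is no depth.
- job_done(): hands the job in; it is judged then, once.
Trained networks look in the newest picture that a camera, given by its name, has taken for a name from the list of things; names that differ only in an ending like _2 or _b are one class to them, and where a whole thing is asked for, a point or a joint stands for the part that bears it (a point fixed in the world has none). Each returns a list of dicts, best first, with "p" (0 to 1); they miss things now and then, are a little off and sometimes report something else, mostly with a low value. They report only what shows in the picture. A call takes as long as a camera call. They do not tell look-alikes from the thing itself.
- optics.masks_of(name, camera): "region" (384x512 bool, what is visible of it) and "rect" ([left, top, width, height] in pixels, round what is visible of it).
The state is a dict: "clock": time; "qpos": joint angles; "qd": joint speeds; "joint_efforts": joint torques, N m; "position": TCP position; "tool_rot": TCP orientation; "force": force on the tool from outside, world axes, zero at the start; "moment": the same for the moment, N m; "grip_width": finger opening in m; "finger_force": force on a finger pad.
Only numpy, scipy, OpenCV 4.12 (cv2) and the standard library are available. Lean on these libraries where they do the work, as an engineer would, in place of code of your own. Each camera call takes 0.05 s, during which the arm holds its last target. There are 200 camera calls.

## Working session

There is one attempt and no reset: what is moved stays moved. The work goes in short steps, Python scripts to look and compute and a shell command to move; the robot and the scene stay as the last step left them, time stands still between calls to the robot, and variables do not carry over. Pictures are saved under pics/ and viewed, at most 14 in all, crops included, and the job is handed in when it is done.

```bash
mkdir -p pics; ls; python3 - <<'E'
from workcell import monitor, optics
import cv2,numpy as np
for n in ["scene","top"]:
    f=optics.grab_frame(n); cv2.imwrite(f"pics/{n}0.png",cv2.resize(f["frame"],None,fx=1.5,fy=1.5)); print(n,f["fovy"],f["cx"],f["cy"],np.round(f["R"],4).tolist(),np.round(f["t"],4).tolist())
    for k in ["turntable","housing1_mid","master_mid","desiccant_mid","drawer","cabinet_front","pin","guard","drawer_handle","table_centre","solvent","cup","tape","gauge","driver_grip","wrench_grip"]:
        try: print(k,[(round(d["p"],2),[int(v) for v in d["rect"]],np.round(np.argwhere(d["region"]).mean(0)[::-1],1).tolist()) for d in optics.masks_of(k,n) if d["p"]>.2])
        except Exception as e: print(k,e)
print(monitor.observe())
E
```

```text
pics
scene 53.70164990376938 250.62381948443297 188.72378705713498 [[-0.133, 0.991, -0.0128], [0.8304, 0.1044, -0.5473], [-0.541, -0.0834, -0.8369]] [0.0492, -0.3828, 1.5607]
turntable [(0.72, [266, 179, 107, 101], [302.3, 222.8])]
housing1_mid []
master_mid [(0.72, [202, 220, 29, 25], [218.6, 235.0])]
desiccant_mid [(0.84, [101, 171, 19, 23], [110.7, 181.5]), (0.57, [233, 177, 18, 19], [242.4, 187.4])]
drawer [(0.87, [111, 144, 92, 83], [161.1, 187.0])]
cabinet_front [(0.72, [52, 143, 153, 212], [136.4, 260.3]), (0.62, [113, 144, 94, 85], [160.8, 187.4]), (0.59, [265, 176, 121, 127], [322.6, 237.2]), (0.3, [206, 250, 23, 28], [219.3, 265.3])]
pin [(0.88, [266, 177, 105, 107], [301.8, 222.8])]
guard [(0.59, [264, 177, 126, 124], [322.6, 237.5])]
drawer_handle [(0.64, [113, 145, 93, 87], [160.6, 186.9])]
table_centre [(0.95, [267, 176, 107, 106], [301.6, 223.2]), (0.43, [111, 146, 93, 83], [160.9, 186.9]), (0.38, [53, 145, 156, 212], [136.3, 261.2]), (0.31, [206, 222, 28, 25], [219.5, 235.5])]
solvent [(0.59, [207, 252, 23, 24], [218.9, 265.7])]
cup [(0.8, [379, 202, 23, 28], [390.7, 
[... 1612 characters left out ...]
.0])]
{'clock': 1.7, 'qpos': array([ 1.05981882,  0.52142526, -0.03629235,  1.5995095 ,  0.02118661,
        1.02107681, -0.11280425]), 'qd': array([-0.00026128,  0.00051846,  0.00145626, -0.0002841 ,  0.0005924 ,
       -0.00065805, -0.0004845 ]), 'joint_efforts': array([-8.05764957e-04, -9.26844764e+01,  1.97781242e+00, -3.70254886e+01,
        1.80663366e-02,  1.85829369e-03,  6.03898729e-05]), 'position': array([ 0.26662546, -0.56526573,  0.23127171]), 'tool_rot': array([-3.14155736e+00, -6.44423583e-06,  4.40716887e-01]), 'force': array([-1.26937006,  0.98993889, -0.64706611]), 'moment': array([0.00762579, 0.01140322, 0.02917975]), 'finger_force': 0.0, 'grip_width': 0.08528185312062123}
```

View pics/scene0.png

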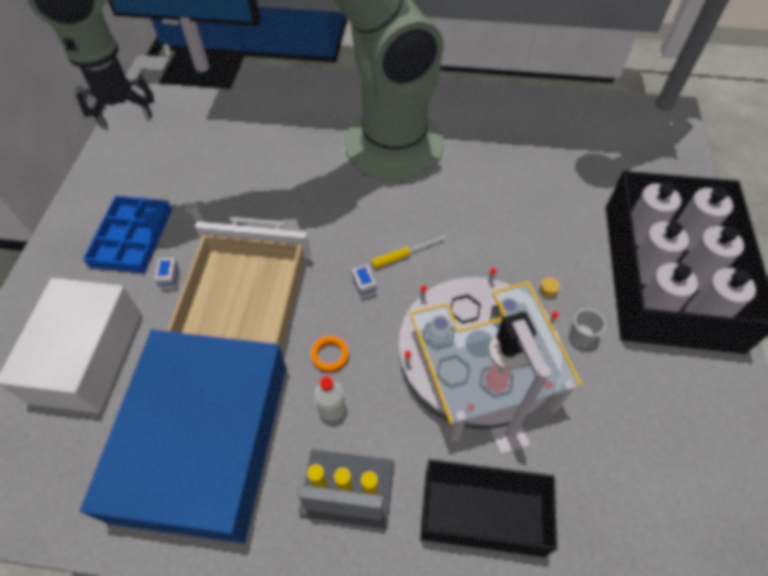

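View pics/top0.png

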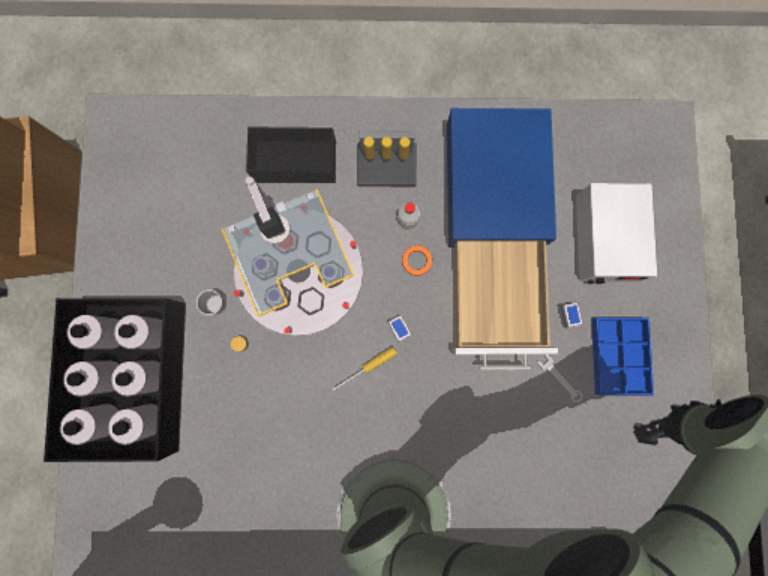

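```bash
cat > h.py <<'E'
from workcell import monitor, optics
import cv2, numpy as np
def grab(n):
    f=optics.grab_frame(n); f["f"]=f["frame"].shape[0]/2/np.tan(np.radians(f["fovy"]/2)); f["R"]=np.array(f["R"]); f["t"]=np.array(f["t"]); f["fish"]=(n=="wrist"); return f
def proj(f,X):
    c=np.atleast_2d(X)@f["R"].T+f["t"]
    if f["fish"]:
        r=np.hypot(c[:,0],c[:,1]); th=np.arctan2(r,c[:,2]); u=f["f"]*th[:,None]*c[:,:2]/np.maximum(r,1e-9)[:,None]
    else: u=f["f"]*c[:,:2]/c[:,2:]
    return u+[f["cx"],f["cy"]]
def ray(f,uv,z):
    d=(np.atleast_2d(uv).astype(float)-[f["cx"],f["cy"]])/f["f"]
    if f["fish"]:
        th=np.hypot(*d.T)[:,None]; v=np.hstack([d/np.maximum(th,1e-9)*np.sin(th),np.cos(th)])
    else: v=np.hstack([d,np.ones((len(d),1))])
    v=v@f["R"]; o=-f["R"].T@f["t"]
    return o+v*((z-o[2])/v[:,2])[:,None]
def rect(f,x0,x1,y0,y1,z,s=1000):
    """plane z rectified, col = (y1-y)*s, row=(x1-x)*s"""
    xs=x1-np.arange(int((x1-x0)*s))/s; ys=y1-np.arange(int((y1-y0)*s))/s
    Y,X=np.meshgrid(ys,xs); uv=proj(f,np.stack([X.ravel(),Y.ravel(),0*X.ravel()+z],1)).astype(np.float32)
    return cv2.remap(f["frame"],uv[:,0].reshape(X.shape),uv[:,1].reshape(X.shape),cv2.INTER_LINEAR)
def blobs(m,amin):
    n,l,s,c=cv2.connectedComponentsWithStats(m.astype(np.uint8)); return [(s[i,4],c[i],l==i) for i in range(1,n) if s[i,4]>=amin]
E
python3 - <<'E'
from h import *
from scipy.optimize import least_squares
F={n:grab(n) for n in ["top","scene"]}
caps={}
for n,f in F.items():
    h=cv2.cvtColor(f["frame"],cv2.COLOR_BGR2HSV).astype(int)
    m=((h[...,0]<8)|(h[...,0]>172))&(h[...,1]>130)&(h[...,2]>80)
    P=[(a,np.round(c,1).tolist(),np.round(ray(f,c,.103)[0],3).tolist()[:2]) for a,c,_ in blobs(m,3)]
    print(n,P); caps[n]=P
    # cabinet top
    m=(abs(h[...,0]-108)<10)&(h[...,1]>130)&(h[...,2]>60)
    for a,c,mk in blobs(m,1500):
        p=np.argwhere(mk)[:,::-1]; w=ray(f,p,.110)[:,:2]*1000; r=cv2.minAreaRect(w.astype(np.float32)); print("cab",a,r)
    for d in optics.masks_of("desiccant_mid",n): 
        c=np.argwhere(d["region"]).mean(0)[::-1]; w=ray(f,c,.035)[0]; print("des",round(d["p"],2),c,w,np.hypot(*w[:2]))
# table fit from caps
best=None
def model(p): 
    a=p[2]+np.pi+np.pi/6+np.arange(6)*np.pi/3
    return np.stack([p[0]+.155*np.cos(a),p[1]+.155*np.sin(a),0*a+.104],1)
obs={n:np.array([q[1] for q in caps[n]]) for n in F}
def res(p):
    r=[]
    for n,f in F.items():
        D=np.linalg.norm(proj(f,model(p))[:,None]-obs[n][None],axis=2); r+=list(np.minimum(D.min(1),6))
    return r
for x in np.arange(.5,.75,.04):
  for y in np.arange(.1,.4,.04):
    for t in np.arange(-.5,.5,.2):
      s=least_squares(res,[x,y,t],loss="soft_l1")
      if best is None or s.cost<best.cost: best=s
print(best.x,best.cost,np.round(res(best.x),1))
for n,f in F.items():
    im=cv2.resize(f["frame"],None,fx=4,fy=4,interpolation=cv2.INTER_CUBIC)
    x,y,t=best.x
    def W(u,v,z): return [x-u*np.cos(t)-v*np.sin(t), y-u*np.sin(t)+v*np.cos(t), z]
    for t_ in [t]:
        g=[W(u,v,.123) for u,v in [(-158,-125),(75,-125),(75,-50),(12,-50),(12,50),(75,50),(75,125),(-158,125)] for u,v in [(u/1000,v/1000)]]
        q=(proj(f,g)*4).astype(int); cv2.polylines(im,[q],True,(0,0,255),1)
        for q in proj(f,model(best.x))*4: cv2.circle(im,tuple(int(v) for v in q),6,(0,255,0),1)
    c=proj(f,[x,y,.08])[0]*4; im=im[int(c[1])-270:int(c[1])+270,int(c[0])-300:int(c[0])+380]; cv2.imwrite(f"pics/tab_{n}.png",im)
f=F["top"]; a=cv2.resize(f["frame"][190:240,235:300],None,fx=6,fy=6); b=cv2.resize(f["frame"][190:240,345:410],None,fx=6,fy=6); cv2.imwrite("pics/des.png",np.hstack([a,b]))
E
```

```text
top [(np.int32(38), [272.9, 138.1], [0.772, -0.039]), (np.int32(10), [235.0, 162.2], [0.678, 0.104]), (np.int32(10), [421.5, 185.0], [0.594, -0.6]), (np.int32(12), [157.5, 195.0], [0.554, 0.389]), (np.int32(9), [230.0, 203.0], [0.525, 0.121]), (np.int32(10), [191.2, 220.0], [0.462, 0.263])]
cab 5855 ((860.466552734375, -274.66180419921875), (346.73394775390625, 260.4924621582031), 0.19809633493423462)
cab 1934 ((399.641845703125, -560.20947265625), (183.27113342285156, 143.15895080566406), 0.03325213864445686)
des 0.57 [266.02962963 218.25185185] [ 0.47142057 -0.01385102  0.035     ] 0.4716240075387837
des 0.49 [380.0441989  209.45303867] [ 0.50596285 -0.46163608  0.035     ] 0.6849133304496567
scene [(np.int32(13), [328.6, 180.4], [0.464, 0.263]), (np.int32(11), [282.0, 192.0], [0.526, 0.121]), (np.int32(13), [369.6, 209.4], [0.555, 0.388]), (np.int32(13), [271.4, 235.9], [0.68, 0.104]), (np.int32(64), [217.3, 255.0], [0.759, -0.041])]
cab 2117 ((-317.1631774902344, -415.0538330078125), (423.54632568359375, 211.31658935546875), 89.90507507324219)
cab 1989 ((465.1949768066406, -540.048095703125), (200.117919921875, 143.25421142578125), 0.14901642501354218)
cab 13388 ((871.7891845703125, -263.60943603515625), (353.8802795410156, 281.5426940917969), 0.28056803345680237)
des 0.63 [242.53333333 187.70588235] [ 0.48143374 -0.01197628  0.035     ] 0.48158268327810405
des 0.62 [110.66545455 181.80363636] [ 0.51363074 -0.46139374  0.035     ] 0.690435171823932
[ 0.61729226  0.24595929 -0.63320385] 20.789025052337017 [0.4 0.3 0.4 6.  6.  0.4 0.4 0.3 0.4 6.  6.  0.3]
```

The nearest-to-base desiccant candidates: top (266,218) at 0.47–0.48 m from base vs (380,210) at 0.69 m, so (266,218) fits. First move: turn the tool to yaw π/2, raise, and go above the drawer.

```bash
python3 -m handwheel '[{"wz":-0.1614,"dz":-1},{"wz":-0.1614,"dz":-1},{"wz":-0.1614,"dz":-1},{"wz":-0.1614,"dz":-1},{"wz":-0.1614,"dz":-1},{"wz":-0.1614,"dz":-1},{"wz":-0.1614,"dz":-1},{"dz":-1}]' 60; python3 -m handwheel '[{"dx":4.2,"dy":3.3},{"dx":4.2,"dy":3.3},{"dx":4.2,"dy":3.3},{"dx":4.2,"dy":3.3},{"dx":4.2,"dy":3.3},{"dx":4.2,"dy":3.3},{"dx":4.2,"dy":3.3},{}]'; python3 - <<'E'
from h import *
f=grab("wrist"); print(f["f"],f["cx"],f["cy"]); cv2.imwrite("pics/w1.png",cv2.resize(f["frame"],None,fx=1.5,fy=1.5))
s=monitor.observe(); print(s["position"],s["tool_rot"],s["qpos"])
E
```

```text
297.3186396354542 259.0302051044169 188.7831601194356
[ 0.26663587 -0.5652662   0.23129511] [-3.14157174e+00 -4.25799692e-06  4.40743340e-01] [ 1.05980684  0.52140244 -0.0362981   1.59948375  0.02119294  1.02111144
 -0.1127976 ]schema error: expected keys dx, dy, dz, wx, wy, wz, claw
schema error: expected keys dx, dy, dz, wx, wy, wz, claw
```

View pics/des.png

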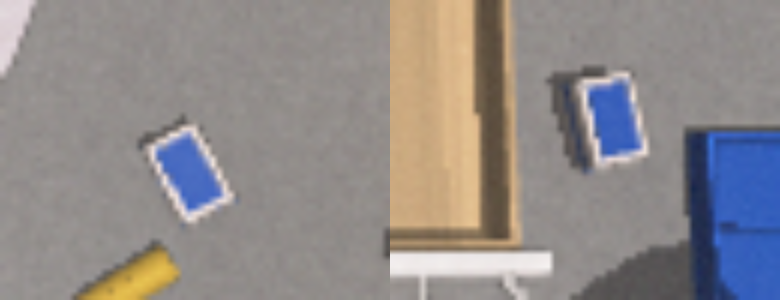

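View pics/w1.png

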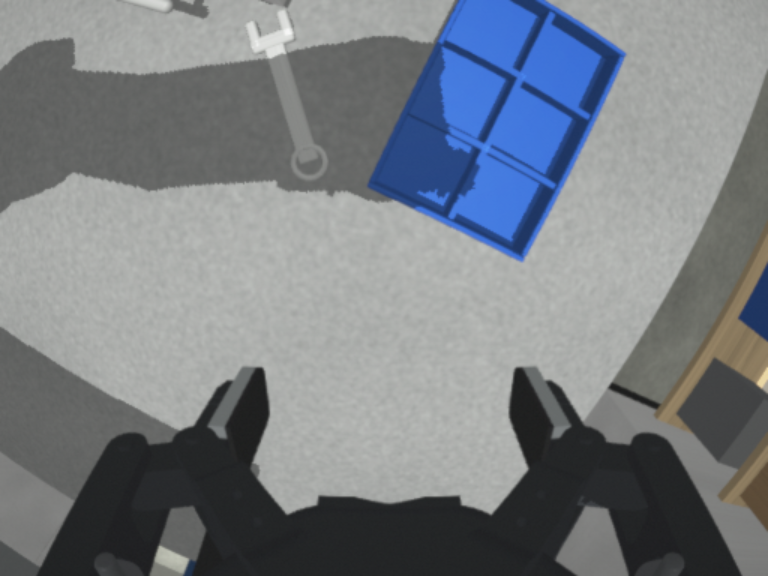

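The crops confirm two identical blocks: the left one (top (266,218), by the yellow screwdriver) is nearer to the base and is the one meant. The wrist view shows only bench, wrench and blue tray so far. Rows need every key, so I resend.

```bash
python3 -m handwheel '[{"dx":0,"dy":0,"dz":-1,"wx":0,"wy":0,"wz":-0.1614,"claw":100},{"dx":0,"dy":0,"dz":-1,"wx":0,"wy":0,"wz":-0.1614,"claw":100},{"dx":0,"dy":0,"dz":-1,"wx":0,"wy":0,"wz":-0.1614,"claw":100},{"dx":0,"dy":0,"dz":-1,"wx":0,"wy":0,"wz":-0.1614,"claw":100},{"dx":0,"dy":0,"dz":-1,"wx":0,"wy":0,"wz":-0.1614,"claw":100},{"dx":0,"dy":0,"dz":-1,"wx":0,"wy":0,"wz":-0.1614,"claw":100},{"dx":0,"dy":0,"dz":-1,"wx":0,"wy":0,"wz":-0.1614,"claw":100}]' 60 && python3 -m handwheel '[{"dx":4.2,"dy":3.3,"dz":0,"wx":0,"wy":0,"wz":0,"claw":100},{"dx":4.2,"dy":3.3,"dz":0,"wx":0,"wy":0,"wz":0,"claw":100},{"dx":4.2,"dy":3.3,"dz":0,"wx":0,"wy":0,"wz":0,"claw":100},{"dx":4.2,"dy":3.3,"dz":0,"wx":0,"wy":0,"wz":0,"claw":100},{"dx":4.2,"dy":3.3,"dz":0,"wx":0,"wy":0,"wz":0,"claw":100},{"dx":4.2,"dy":3.3,"dz":0,"wx":0,"wy":0,"wz":0,"claw":100},{"dx":4.2,"dy":3.3,"dz":0,"wx":0,"wy":0,"wz":0,"claw":100}]'; python3 - <<'E'
from h import *
f=grab("wrist"); cv2.imwrite("pics/w2.png",cv2.resize(f["frame"],None,fx=1.5,fy=1.5))
s=monitor.observe(); print(s["clock"],s["position"],s["tool_rot"],s["qpos"])
g=rect(grab("top"),.3,.75,-.45,-.1,.097); cv2.imwrite("pics/dr.png",g)
E
```

```text
clock: 2.82
position: [0.2666, -0.5653, 0.3016]
tool_rot: [-3.142, 0.0, 1.576]
force: [0.7, 0.1, 0.2]
grip_width: 0.0857
finger_force: 0.0
clock: 3.7
position: [0.4986, -0.27, 0.3015]
tool_rot: [3.141, 0.0, 1.57]
force: [0.2, -0.7, -0.4]
grip_width: 0.0856
finger_force: 0.0
3.75 [ 0.50279744 -0.26315867  0.30165393] [ 3.13902776e+00 -2.71278813e-03  1.57746614e+00] [ 0.69688711  0.3869589  -0.43147948  1.65220522  0.17097547  1.13881474
  0.22862019]
```

```bash
python3 - <<'E'
import cv2,numpy as np
a=cv2.imread("pics/w2.png");b=cv2.imread("pics/dr.png"); b=b[:, :]; print(a.shape,b.shape)
c=np.zeros((576,800,3),np.uint8); a=cv2.resize(a,(480,360)); c[:360,:480]=a; b=cv2.resize(b,(310,400)); c[:400,485:795]=b; cv2.imwrite("pics/c1.png",c)
E
```

```text
(576, 768, 3) (450, 350, 3)
```

View pics/c1.png

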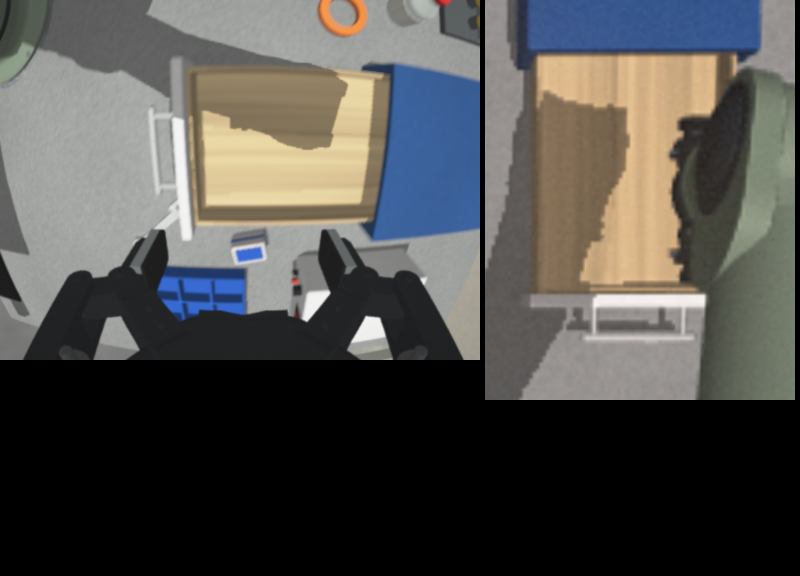

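The drawer shows empty, with front panel outer face at x≈0.405 and centre y≈-0.275; handle bar at x≈0.37. Now to the table to look from above.

```bash
python3 -m handwheel '[{"dx":5.8,"dy":0.2,"dz":0,"wx":0,"wy":0,"wz":0,"claw":0},{"dx":5.8,"dy":0.2,"dz":0,"wx":0,"wy":0,"wz":0,"claw":0},{"dx":5.8,"dy":0.2,"dz":0,"wx":0,"wy":0,"wz":0,"claw":0},{"dx":5.8,"dy":0.2,"dz":0,"wx":0,"wy":0,"wz":0,"claw":0},{"dx":5.8,"dy":0.2,"dz":0,"wx":0,"wy":0,"wz":0,"claw":0},{"dx":5.8,"dy":0.2,"dz":0,"wx":0,"wy":0,"wz":0,"claw":0},{"dx":5.8,"dy":0.2,"dz":0,"wx":0,"wy":0,"wz":0,"claw":0},{"dx":5.8,"dy":0.2,"dz":0,"wx":0,"wy":0,"wz":0,"claw":0}]' 60; python3 -m handwheel '[{"dx":0,"dy":0,"dz":0,"wx":0,"wy":0,"wz":-0.138,"claw":0},{"dx":0,"dy":0,"dz":0,"wx":0,"wy":0,"wz":-0.138,"claw":0},{"dx":0,"dy":0,"dz":0,"wx":0,"wy":0,"wz":-0.138,"claw":0},{"dx":0,"dy":0,"dz":0,"wx":0,"wy":0,"wz":0,"claw":0},{"dx":0,"dy":0,"dz":0,"wx":0,"wy":0,"wz":0,"claw":0}]'; cat > tf.py <<'E'
from h import *
C=np.array([.6173,.2460]); T=.414
def W(u,v): u,v=np.asarray(u)/1e3,np.asarray(v)/1e3; return np.stack([C[0]-u*np.cos(T)-v*np.sin(T),C[1]-u*np.sin(T)+v*np.cos(T)],-1)
def UV(x,y): d=np.array([x,y])-C; return np.round(1e3*np.array([-(d[0]*np.cos(T)+d[1]*np.sin(T)),-d[0]*np.sin(T)+d[1]*np.cos(T)]),1)
def here():
    s=monitor.observe(); p=s["position"]; print("t",round(s["clock"],2),"xyz",np.round(p,4),"uv",UV(*p[:2]),"rot",np.round(s["tool_rot"],3),"w",round(s["grip_width"]*1e3,1),"ff",round(s["finger_force"],1)); return s
E
python3 - <<'E'
from tf import *
f=grab("wrist"); here()
im=cv2.resize(f["frame"],None,fx=1.5,fy=1.5)
g=[(-158,-125),(75,-125),(75,-50),(12,-50),(12,50),(75,50),(75,125),(-158,125)]
P=np.hstack([W(*np.array(g,float).T),np.full((8,1),.123)]); cv2.polylines(im,[(proj(f,P)*1.5).astype(int)],True,(0,0,255),1)
for a in np.arange(6)*np.pi/3:
    for r,b,z,c in [(155,a+np.pi/6,.106,(0,255,0)),(85,a,.11,(255,0,255))]:
        q=proj(f,[*W(r*np.cos(b),r*np.sin(b)),z])[0]*1.5; cv2.circle(im,tuple(int(v) for v in q),5,c,1)
cv2.imwrite("pics/w3.png",im)
E
```

```text
clock: 4.8
position: [0.5138, 0.1941, 0.3015]
tool_rot: [3.141, 0.0, 1.57]
force: [0.8, -0.1, 0.2]
grip_width: -0.0001
finger_force: 0.0
clock: 5.42
position: [0.5139, 0.1924, 0.3013]
tool_rot: [3.142, 0.0, 1.981]
force: [-0.3, -0.2, 0.7]
grip_width: 0.0005
finger_force: 0.0
t 5.47 xyz [0.5139 0.1925 0.3014] uv [116.2  -7.4] rot [3.142 0.    1.982] w -0.3 ff 0.0
```

View pics/w3.png

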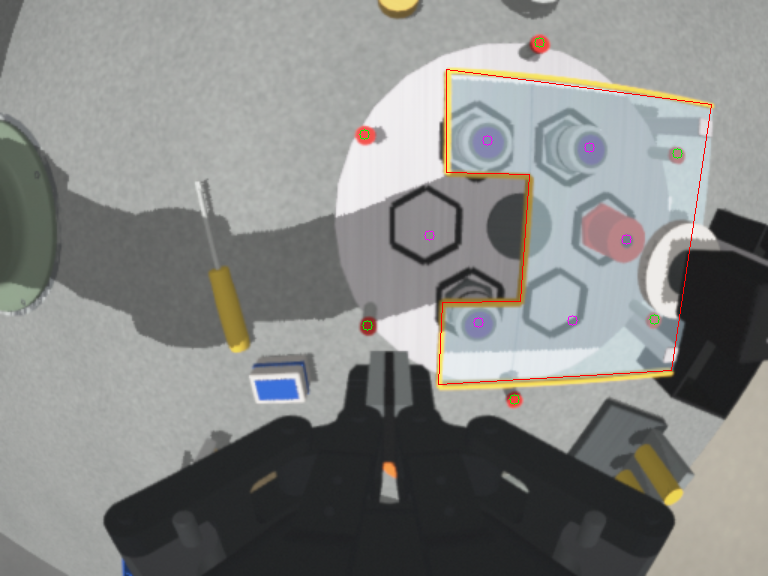

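Overlay fits to ~2 mm: three housings at the nests (wrist 1.5x px) (487,140), (589,147), (478,322), red master at (610,235), gap nest (425,225) and nest (555,300) empty. First push clockwise (pin at v=-77 toward +v) to bring the lower housing to the gap.

```bash
python3 -m handwheel '[{"dx":-5.25,"dy":-0.1,"dz":0,"wx":0,"wy":0,"wz":0,"claw":0},{"dx":-5.25,"dy":-0.1,"dz":3.3,"wx":0,"wy":0,"wz":0,"claw":0},{"dx":0,"dy":0,"dz":5,"wx":0,"wy":0,"wz":0,"claw":0},{"dx":0,"dy":0,"dz":5,"wx":0,"wy":0,"wz":0,"claw":0},{"dx":0,"dy":0,"dz":5,"wx":0,"wy":0,"wz":0,"claw":0},{"dx":0,"dy":0,"dz":4,"wx":0,"wy":0,"wz":0,"claw":0},{"dx":0,"dy":0,"dz":0,"wx":0,"wy":0,"wz":0,"claw":0},{"dx":0,"dy":0,"dz":0,"wx":0,"wy":0,"wz":0,"claw":0}]'
python3 -m handwheel '[{"dx":1.9,"dy":-0.6,"dz":0,"wx":0,"wy":0,"wz":0,"claw":0},{"dx":1,"dy":-0.65,"dz":0,"wx":0,"wy":0,"wz":0,"claw":0},{"dx":1,"dy":-0.65,"dz":0,"wx":0,"wy":0,"wz":0,"claw":0},{"dx":1.2,"dy":-0.5,"dz":0,"wx":0,"wy":0,"wz":0,"claw":0},{"dx":1.3,"dy":-0.5,"dz":0,"wx":0,"wy":0,"wz":0,"claw":0},{"dx":1.2,"dy":-0.3,"dz":0,"wx":0,"wy":0,"wz":0,"claw":0},{"dx":1.2,"dy":-0.3,"dz":0,"wx":0,"wy":0,"wz":0,"claw":0},{"dx":1.1,"dy":-0.1,"dz":0,"wx":0,"wy":0,"wz":0,"claw":0}]'
python3 -m handwheel '[{"dx":1,"dy":-0.1,"dz":0,"wx":0,"wy":0,"wz":0,"claw":0},{"dx":0.8,"dy":0,"dz":0,"wx":0,"wy":0,"wz":0,"claw":0},{"dx":0,"dy":0,"dz":0,"wx":0,"wy":0,"wz":0,"claw":0},{"dx":0,"dy":0,"dz":0,"wx":0,"wy":0,"wz":0,"claw":0}]'
python3 -c "
from tf import *
here()"
```

```text
clock: 6.48
position: [0.5549, 0.0961, 0.0798]
tool_rot: [3.14, 0.0, 1.984]
force: [1.3, 0.1, -0.1]
grip_width: -0.0002
finger_force: 0.0
clock: 7.48
position: [0.4807, 0.1727, 0.0782]
tool_rot: [-3.141, -0.0, 1.985]
force: [0.7, -0.8, 0.5]
grip_width: 0.0004
finger_force: 0.4
clock: 7.98
position: [0.4734, 0.1877, 0.0782]
tool_rot: [-3.141, 0.0, 1.984]
force: [-0.6, -0.8, -0.1]
grip_width: -0.0
finger_force: 0.0
t 7.97 xyz [0.4734 0.1877 0.0782] uv [155.2   4.5] rot [-3.141  0.     1.984] w -0.0 ff 0.0
```

```bash
python3 -m handwheel '[{"dx":0,"dy":0,"dz":-4,"wx":0,"wy":0,"wz":0,"claw":0},{"dx":0,"dy":0,"dz":-5,"wx":0,"wy":0,"wz":0,"claw":75},{"dx":-2,"dy":3,"dz":-5,"wx":0,"wy":0,"wz":0,"claw":75},{"dx":-3,"dy":4,"dz":-4,"wx":0,"wy":0,"wz":0,"claw":75},{"dx":0,"dy":0,"dz":0,"wx":0,"wy":0,"wz":0,"claw":75},{"dx":0,"dy":0,"dz":0,"wx":0,"wy":0,"wz":0,"claw":75},{"dx":0,"dy":0,"dz":0,"wx":0,"wy":0,"wz":0,"claw":75},{"dx":0,"dy":0,"dz":0,"wx":0,"wy":0,"wz":0,"claw":75}]'
cat > look.py <<'E'
from tf import *
import sys
f=grab("wrist"); here(); im=f["frame"].copy()
for d in optics.masks_of("housing1_mid","wrist"):
    r=d["region"]; c=np.argwhere(r).mean(0)[::-1]; w=ray(f,c,.09)[0]; print("housing",round(d["p"],2),d["rect"],"uv",UV(*w[:2]))
for z,rr,c in [(.11,20,(255,0,255)),(.068,25,(0,255,255))]:
    a=np.arange(60)*.105; p=W(85+rr*np.cos(a),rr*np.sin(a)); cv2.polylines(im,[proj(f,np.hstack([p,np.full((60,1),z)])).astype(int)],True,c,1)
for b in [-np.pi/6,np.pi/6]:
    q=proj(f,[*W(155*np.cos(b),155*np.sin(b)),.106])[0]; cv2.circle(im,tuple(int(v) for v in q),4,(0,255,0),1)
cv2.imwrite(sys.argv[1],cv2.resize(im,None,fx=1.5,fy=1.5))
E
python3 look.py pics/w4.png
```

```text
clock: 8.98
position: [0.5557, 0.1707, 0.2569]
tool_rot: [-3.141, -0.0, 1.985]
force: [0.4, -0.4, -0.8]
grip_width: 0.0637
finger_force: 0.0
t 9.03 xyz [0.5558 0.1708 0.257 ] uv [ 86.5 -44.2] rot [-3.141 -0.     1.985] w 64.1 ff 0.0
housing 0.28 [239.0, 103.0, 42.3, 49.8] uv [85.2 -0.2]
```

View pics/w4.png

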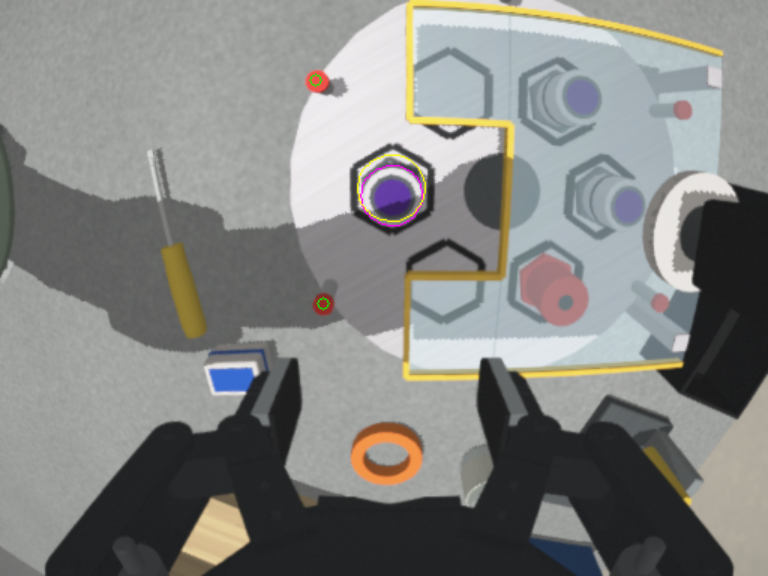

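The housing stands at the gap right on the predicted circle (px (392,190)); both pins are on their marks, so the table is in its click position. Descend and grip.

```bash
python3 -m handwheel '[{"dx":4.4,"dy":0.15,"dz":0,"wx":0,"wy":0,"wz":0,"claw":75},{"dx":0,"dy":0,"dz":5,"wx":0,"wy":0,"wz":0,"claw":75},{"dx":0,"dy":0,"dz":5,"wx":0,"wy":0,"wz":0,"claw":75},{"dx":0,"dy":0,"dz":3.4,"wx":0,"wy":0,"wz":0,"claw":75},{"dx":0,"dy":0,"dz":2.5,"wx":0,"wy":0,"wz":0,"claw":75},{"dx":0,"dy":0,"dz":2.5,"wx":0,"wy":0,"wz":0,"claw":75},{"dx":0,"dy":0,"dz":0,"wx":0,"wy":0,"wz":0,"claw":75},{"dx":0,"dy":0,"dz":0,"wx":0,"wy":0,"wz":0,"claw":75}]'
python3 -m handwheel '[{"dx":0,"dy":0,"dz":0,"wx":0,"wy":0,"wz":0,"claw":30},{"dx":0,"dy":0,"dz":0,"wx":0,"wy":0,"wz":0,"claw":30},{"dx":0,"dy":0,"dz":0,"wx":0,"wy":0,"wz":0,"claw":30},{"dx":0,"dy":0,"dz":0,"wx":0,"wy":0,"wz":0,"claw":30},{"dx":0,"dy":0,"dz":0,"wx":0,"wy":0,"wz":0,"claw":30}]' 70
python3 -c "
from tf import *
here()"
```

```text
clock: 10.07
position: [0.5403, 0.2119, 0.0742]
tool_rot: [3.141, -0.0, 1.985]
force: [1.3, 0.2, 0.1]
grip_width: 0.064
finger_force: 0.0
clock: 10.7
position: [0.5405, 0.2116, 0.0746]
tool_rot: [3.14, 0.0, 1.984]
force: [-2.7, -0.5, 11.3]
grip_width: 0.0386
finger_force: 69.2
t 10.7 xyz [0.5405 0.2116 0.0746] uv [84.2 -0.6] rot [3.14  0.    1.984] w 38.6 ff 69.2
```

```bash
python3 -m handwheel '[{"dx":0,"dy":0,"dz":-1.5,"wx":0,"wy":0,"wz":0,"claw":30},{"dx":0,"dy":0,"dz":-3,"wx":0,"wy":0,"wz":0,"claw":30},{"dx":0,"dy":0,"dz":-3,"wx":0,"wy":0,"wz":0,"claw":30},{"dx":0,"dy":0,"dz":-3,"wx":0,"wy":0,"wz":0,"claw":30},{"dx":0,"dy":0,"dz":0,"wx":0,"wy":0,"wz":0.138,"claw":30},{"dx":0,"dy":0,"dz":0,"wx":0,"wy":0,"wz":0.138,"claw":30},{"dx":0,"dy":0,"dz":0,"wx":0,"wy":0,"wz":0.138,"claw":30},{"dx":0,"dy":0,"dz":0,"wx":0,"wy":0,"wz":0,"claw":30}]'
python3 -m handwheel '[{"dx":-3,"dy":0.3,"dz":0,"wx":0,"wy":0,"wz":0,"claw":30},{"dx":-5,"dy":0.5,"dz":0,"wx":0,"wy":0,"wz":0,"claw":30},{"dx":-6,"dy":0.7,"dz":0,"wx":0,"wy":0,"wz":0,"claw":30},{"dx":-6,"dy":0.7,"dz":0,"wx":0,"wy":0,"wz":0,"claw":30},{"dx":-6,"dy":0.7,"dz":0,"wx":0,"wy":0,"wz":0,"claw":30},{"dx":-6,"dy":0.7,"dz":0,"wx":0,"wy":0,"wz":0,"claw":30},{"dx":-6,"dy":0.7,"dz":0,"wx":0,"wy":0,"wz":0,"claw":30},{"dx":-6,"dy":0.7,"dz":0,"wx":0,"wy":0,"wz":0,"claw":30}]'
python3 -m handwheel '[{"dx":-5,"dy":0.6,"dz":0,"wx":0,"wy":0,"wz":0,"claw":30},{"dx":-3,"dy":0.4,"dz":0,"wx":0,"wy":0,"wz":0,"claw":30},{"dx":-2,"dy":0.2,"dz":0,"wx":0,"wy":0,"wz":0,"claw":30},{"dx":0,"dy":0,"dz":0,"wx":0,"wy":0,"wz":0,"claw":30}]'
python3 -c "
from tf import *
here()"
```

```text
clock: 11.7
position: [0.54, 0.2117, 0.1793]
tool_rot: [3.141, -0.0, 1.572]
force: [0.9, -0.4, -1.0]
grip_width: 0.0384
finger_force: 70.4
clock: 12.7
position: [0.5899, -0.2305, 0.179]
tool_rot: [3.141, -0.0, 1.575]
force: [0.6, 0.5, -1.2]
grip_width: 0.0384
finger_force: 70.4
clock: 13.2
position: [0.6016, -0.3294, 0.1783]
tool_rot: [-3.141, -0.0, 1.571]
force: [0.7, 0.5, -1.0]
grip_width: 0.0385
finger_force: 70.4
t 13.2 xyz [ 0.6016 -0.3294  0.1783] uv [ 245.8 -520.5] rot [-3.141 -0.     1.571] w 38.5 ff 70.4
```

```bash
python3 -m handwheel '[{"dx":0,"dy":0,"dz":4,"wx":0,"wy":0,"wz":0,"claw":30},{"dx":0,"dy":0,"dz":4,"wx":0,"wy":0,"wz":0,"claw":30},{"dx":0,"dy":0,"dz":3,"wx":0,"wy":0,"wz":0,"claw":30},{"dx":0,"dy":0,"dz":2,"wx":0,"wy":0,"wz":0,"claw":30},{"dx":0,"dy":0,"dz":1,"wx":0,"wy":0,"wz":0,"claw":30},{"dx":0,"dy":0,"dz":0,"wx":0,"wy":0,"wz":0,"claw":30},{"dx":0,"dy":0,"dz":0,"wx":0,"wy":0,"wz":0,"claw":30},{"dx":0,"dy":0,"dz":0,"wx":0,"wy":0,"wz":0,"claw":30}]'
python3 -m handwheel '[{"dx":0,"dy":0,"dz":0,"wx":0,"wy":0,"wz":0,"claw":70},{"dx":0,"dy":0,"dz":0,"wx":0,"wy":0,"wz":0,"claw":70},{"dx":0,"dy":0,"dz":0,"wx":0,"wy":0,"wz":0,"claw":70},{"dx":0,"dy":0,"dz":0,"wx":0,"wy":0,"wz":0,"claw":70},{"dx":0,"dy":0,"dz":-3,"wx":0,"wy":0,"wz":0,"claw":70},{"dx":0,"dy":0,"dz":-5,"wx":0,"wy":0,"wz":0,"claw":70},{"dx":0,"dy":0,"dz":-6,"wx":0,"wy":0,"wz":0,"claw":70}]'
python3 -m handwheel '[{"dx":5,"dy":-0.5,"dz":-5,"wx":0,"wy":0,"wz":0,"claw":0},{"dx":6,"dy":-0.5,"dz":-5,"wx":0,"wy":0,"wz":0,"claw":0},{"dx":6,"dy":-0.5,"dz":0,"wx":0,"wy":0,"wz":0,"claw":0},{"dx":0,"dy":0,"dz":0,"wx":0,"wy":0,"wz":0,"claw":0},{"dx":0,"dy":0,"dz":0,"wx":0,"wy":0,"wz":0,"claw":0}]'
python3 - <<'E'
from tf import *
here(); f=grab("wrist"); cv2.imwrite("pics/w5.png",f["frame"])
for d in optics.masks_of("housing1_mid","wrist"): print(d["p"],d["rect"],ray(f,np.argwhere(d["region"]).mean(0)[::-1],.05)[0])
for d in optics.masks_of("desiccant_mid","wrist"): print("des",d["p"],d["rect"],ray(f,np.argwhere(d["region"]).mean(0)[::-1],.035)[0])
E
```

```text
clock: 14.2
position: [0.6023, -0.3287, 0.0393]
tool_rot: [3.141, 0.001, 1.57]
force: [-0.6, -0.7, -1.2]
grip_width: 0.0387
finger_force: 70.5
clock: 15.08
position: [0.6013, -0.3282, 0.1791]
tool_rot: [-3.14, -0.001, 1.571]
force: [-0.3, -0.9, 0.0]
grip_width: 0.0599
finger_force: 0.0
clock: 15.7
position: [0.5885, -0.1769, 0.2624]
tool_rot: [-3.142, 0.001, 1.571]
force: [-0.2, -0.3, -0.4]
grip_width: -0.0001
finger_force: 0.0
t 15.7 xyz [ 0.5885 -0.1769  0.2624] uv [ 196.5 -375.6] rot [-3.142e+00  1.000e-03  1.571e+00] w -0.1 ff 0.0
des 0.59 [139.0, 9.5, 57.8, 50.0] [ 0.47401504 -0.01694775  0.035     ]
```

View pics/w5.png

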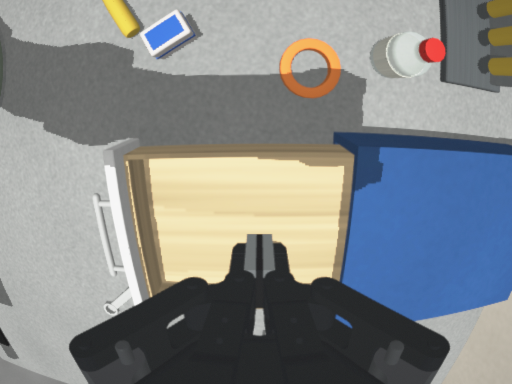

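```bash
python3 -m handwheel '[{"dx":5.98,"dy":-1.55,"dz":0,"wx":0,"wy":0,"wz":0,"claw":0},{"dx":5.98,"dy":-1.55,"dz":0,"wx":0,"wy":0,"wz":0,"claw":0},{"dx":5.98,"dy":-1.55,"dz":0,"wx":0,"wy":0,"wz":0,"claw":0},{"dx":5.98,"dy":-1.55,"dz":0,"wx":0,"wy":0,"wz":0,"claw":0},{"dx":5.98,"dy":-1.55,"dz":0,"wx":0,"wy":0,"wz":0,"claw":0},{"dx":5.98,"dy":-1.55,"dz":0,"wx":0,"wy":0,"wz":0,"claw":0},{"dx":5.98,"dy":-1.55,"dz":0,"wx":0,"wy":0,"wz":0,"claw":0},{"dx":5.98,"dy":-1.55,"dz":0,"wx":0,"wy":0,"wz":0,"claw":0}]'
python3 -m handwheel '[{"dx":0,"dy":0,"dz":0,"wx":0,"wy":0,"wz":-0.138,"claw":0},{"dx":0,"dy":0,"dz":0,"wx":0,"wy":0,"wz":-0.138,"claw":0},{"dx":0,"dy":0,"dz":0,"wx":0,"wy":0,"wz":-0.138,"claw":0},{"dx":0,"dy":0,"dz":4,"wx":0,"wy":0,"wz":0,"claw":0},{"dx":0,"dy":0,"dz":0,"wx":0,"wy":0,"wz":0,"claw":0},{"dx":0,"dy":0,"dz":0,"wx":0,"wy":0,"wz":0,"claw":0}]'
python3 - <<'E'
from tf import *
here(); f=grab("top"); 
for k,z in [("housing1_mid",.05),("desiccant_mid",.035),("drawer",.07)]:
  for d in optics.masks_of(k,"top"): print(k,round(d["p"],2),d["rect"],ray(f,np.argwhere(d["region"]).mean(0)[::-1],z)[0])
cv2.imwrite("pics/t2.png",cv2.resize(rect(f,.38,.72,-.42,.02,.05),None,fx=1.6,fy=1.6))
E
```

```text
clock: 16.85
position: [0.4646, 0.3031, 0.2622]
tool_rot: [-3.142, 0.0, 1.569]
force: [1.4, -0.1, 0.6]
grip_width: -0.0002
finger_force: 0.0
clock: 17.6
position: [0.4651, 0.302, 0.2233]
tool_rot: [3.141, -0.0, 1.984]
force: [1.1, 0.3, 1.0]
grip_width: -0.0
finger_force: 0.0
t 17.6 xyz [0.4651 0.302  0.2233] uv [116.8 112.5] rot [ 3.141 -0.     1.984] w -0.0 ff 0.0
desiccant_mid 0.72 [146.2, 120.2, 97.3, 101.8] [0.64667423 0.25723136 0.035     ]
desiccant_mid 0.63 [261.1, 207.9, 12.7, 18.7] [ 0.47089905 -0.01376471  0.035     ]
desiccant_mid 0.61 [375.0, 202.0, 16.3, 16.8] [ 0.50503395 -0.46019424  0.035     ]
drawer 0.84 [301.2, 159.8, 74.0, 87.2] [ 0.54089818 -0.27085118  0.07      ]
```

View pics/t2.png

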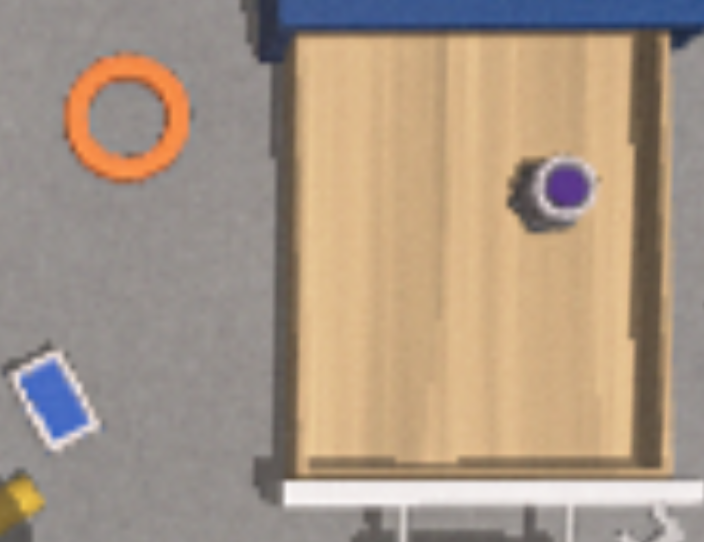

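The first housing stands upright in the drawer (px (567,188)); the drawer has not moved. Now two anticlockwise pushes.

```bash
python3 -m handwheel '[{"dx":0,"dy":-0.1,"dz":5,"wx":0,"wy":0,"wz":0,"claw":0},{"dx":0,"dy":0,"dz":5,"wx":0,"wy":0,"wz":0,"claw":0},{"dx":0,"dy":0,"dz":4.5,"wx":0,"wy":0,"wz":0,"claw":0},{"dx":0,"dy":0,"dz":0,"wx":0,"wy":0,"wz":0,"claw":0},{"dx":0,"dy":0,"dz":0,"wx":0,"wy":0,"wz":0,"claw":0}]'
python3 -m handwheel '[{"dx":-1.9,"dy":-0.6,"dz":0,"wx":0,"wy":0,"wz":0,"claw":0},{"dx":-1,"dy":-0.65,"dz":0,"wx":0,"wy":0,"wz":0,"claw":0},{"dx":-1,"dy":-0.65,"dz":0,"wx":0,"wy":0,"wz":0,"claw":0},{"dx":-1.2,"dy":-0.5,"dz":0,"wx":0,"wy":0,"wz":0,"claw":0},{"dx":-1.3,"dy":-0.5,"dz":0,"wx":0,"wy":0,"wz":0,"claw":0},{"dx":-1.2,"dy":-0.3,"dz":0,"wx":0,"wy":0,"wz":0,"claw":0},{"dx":-1.2,"dy":-0.3,"dz":0,"wx":0,"wy":0,"wz":0,"claw":0},{"dx":-1.1,"dy":-0.1,"dz":0,"wx":0,"wy":0,"wz":0,"claw":0}]'
python3 -m handwheel '[{"dx":-1,"dy":-0.1,"dz":0,"wx":0,"wy":0,"wz":0,"claw":0},{"dx":-0.8,"dy":0,"dz":0,"wx":0,"wy":0,"wz":0,"claw":0},{"dx":0,"dy":0,"dz":0,"wx":0,"wy":0,"wz":0,"claw":0},{"dx":0,"dy":0,"dz":-5,"wx":0,"wy":0,"wz":0,"claw":0},{"dx":0,"dy":0,"dz":-5,"wx":0,"wy":0,"wz":0,"claw":0},{"dx":5.8,"dy":1.85,"dz":0,"wx":0,"wy":0,"wz":0,"claw":0},{"dx":5.8,"dy":1.85,"dz":0,"wx":0,"wy":0,"wz":0,"claw":0},{"dx":0,"dy":0,"dz":0,"wx":0,"wy":0,"wz":0,"claw":0}]'
python3 -m handwheel '[{"dx":0,"dy":0,"dz":0,"wx":0,"wy":0,"wz":0,"claw":0},{"dx":0,"dy":0,"dz":0,"wx":0,"wy":0,"wz":0,"claw":0},{"dx":0,"dy":0,"dz":0,"wx":0,"wy":0,"wz":0,"claw":0},{"dx":0,"dy":0,"dz":0,"wx":0,"wy":0,"wz":0,"claw":0},{"dx":0,"dy":0,"dz":0,"wx":0,"wy":0,"wz":0,"claw":0},{"dx":0,"dy":0,"dz":0,"wx":0,"wy":0,"wz":0,"claw":0},{"dx":0,"dy":0,"dz":0,"wx":0,"wy":0,"wz":0,"claw":0},{"dx":0,"dy":0,"dz":0,"wx":0,"wy":0,"wz":0,"claw":0}]'
python3 look.py pics/w6.png
```

```text
clock: 18.42
position: [0.4644, 0.3023, 0.0792]
tool_rot: [3.14, -0.0, 1.985]
force: [0.3, 0.8, -0.1]
grip_width: 0.0001
finger_force: 0.0
clock: 19.42
position: [0.4706, 0.1952, 0.0772]
tool_rot: [-3.141, 0.0, 1.984]
force: [0.9, 1.3, -0.4]
grip_width: -0.0002
finger_force: 0.5
clock: 20.42
position: [0.462, 0.3059, 0.1776]
tool_rot: [3.141, -0.003, 1.991]
force: [0.8, -1.3, -0.5]
grip_width: -0.0
finger_force: 0.0
clock: 21.42
position: [0.4641, 0.3006, 0.1774]
tool_rot: [-3.142, -0.0, 1.985]
force: [-1.3, -0.8, -0.0]
grip_width: 0.0003
finger_force: 0.0
t 21.48 xyz [0.4641 0.3006 0.1774] uv [118.3 111.6] rot [ 3.142 -0.     1.985] w 0.0 ff 0.0
housing 0.56 [247.2, 47.1, 47.3, 41.5] uv [110.  211.2]
```

View pics/w6.png

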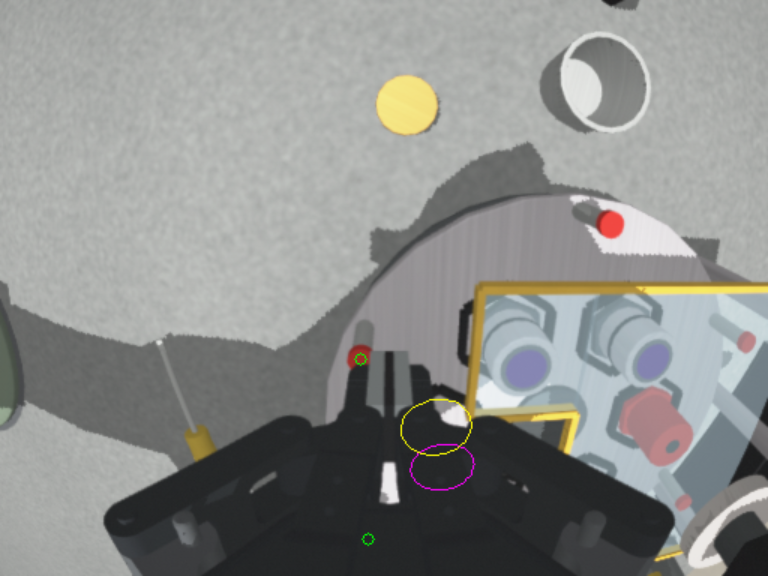

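The table rests at its start click position with the pin at (360,357) on its mark; the next housing (525,365) is one step away. Second push.

```bash
python3 -m handwheel '[{"dx":0,"dy":0,"dz":5,"wx":0,"wy":0,"wz":0,"claw":0},{"dx":0,"dy":0,"dz":5,"wx":0,"wy":0,"wz":0,"claw":0},{"dx":0,"dy":0,"dz":0,"wx":0,"wy":0,"wz":0,"claw":0},{"dx":0,"dy":0,"dz":0,"wx":0,"wy":0,"wz":0,"claw":0}]'
python3 -m handwheel '[{"dx":-1.9,"dy":-0.6,"dz":0,"wx":0,"wy":0,"wz":0,"claw":0},{"dx":-1,"dy":-0.65,"dz":0,"wx":0,"wy":0,"wz":0,"claw":0},{"dx":-1,"dy":-0.65,"dz":0,"wx":0,"wy":0,"wz":0,"claw":0},{"dx":-1.2,"dy":-0.5,"dz":0,"wx":0,"wy":0,"wz":0,"claw":0},{"dx":-1.3,"dy":-0.5,"dz":0,"wx":0,"wy":0,"wz":0,"claw":0},{"dx":-1.2,"dy":-0.3,"dz":0,"wx":0,"wy":0,"wz":0,"claw":0},{"dx":-1.2,"dy":-0.3,"dz":0,"wx":0,"wy":0,"wz":0,"claw":0},{"dx":-1.1,"dy":-0.1,"dz":0,"wx":0,"wy":0,"wz":0,"claw":0}]'
python3 -m handwheel '[{"dx":-1,"dy":-0.1,"dz":0,"wx":0,"wy":0,"wz":0,"claw":0},{"dx":-0.8,"dy":0,"dz":0,"wx":0,"wy":0,"wz":0,"claw":0},{"dx":0,"dy":0,"dz":0,"wx":0,"wy":0,"wz":0,"claw":0},{"dx":0,"dy":0,"dz":-5,"wx":0,"wy":0,"wz":0,"claw":0},{"dx":0,"dy":0,"dz":-5,"wx":0,"wy":0,"wz":0,"claw":75},{"dx":-2,"dy":3,"dz":-4,"wx":0,"wy":0,"wz":0,"claw":75},{"dx":-2,"dy":4,"dz":-4,"wx":0,"wy":0,"wz":0,"claw":75},{"dx":0,"dy":0,"dz":0,"wx":0,"wy":0,"wz":0,"claw":75}]'
python3 -m handwheel '[{"dx":0,"dy":0,"dz":0,"wx":0,"wy":0,"wz":0,"claw":75},{"dx":0,"dy":0,"dz":0,"wx":0,"wy":0,"wz":0,"claw":75},{"dx":0,"dy":0,"dz":0,"wx":0,"wy":0,"wz":0,"claw":75},{"dx":0,"dy":0,"dz":0,"wx":0,"wy":0,"wz":0,"claw":75},{"dx":0,"dy":0,"dz":0,"wx":0,"wy":0,"wz":0,"claw":75},{"dx":0,"dy":0,"dz":0,"wx":0,"wy":0,"wz":0,"claw":75},{"dx":0,"dy":0,"dz":0,"wx":0,"wy":0,"wz":0,"claw":75},{"dx":0,"dy":0,"dz":0,"wx":0,"wy":0,"wz":0,"claw":75}]'
python3 look.py pics/w7.png
```

```text
clock: 22.02
position: [0.4645, 0.3014, 0.0789]
tool_rot: [3.14, -0.001, 1.985]
force: [-0.2, 1.0, 0.4]
grip_width: 0.0003
finger_force: 0.0
clock: 23.02
position: [0.471, 0.1943, 0.0773]
tool_rot: [-3.141, 0.0, 1.984]
force: [0.0, 0.8, 1.2]
grip_width: -0.0003
finger_force: 0.4
clock: 24.02
position: [0.5604, 0.1704, 0.2597]
tool_rot: [3.137, -0.0, 1.982]
force: [-1.7, -0.5, -1.6]
grip_width: 0.0645
finger_force: 0.0
clock: 25.02
position: [0.5575, 0.1701, 0.2574]
tool_rot: [3.142, -0.0, 1.985]
force: [-0.3, -0.0, -0.1]
grip_width: 0.0641
finger_force: 0.0
t 25.07 xyz [0.5575 0.1701 0.2574] uv [ 85.3 -45.4] rot [ 3.142 -0.     1.985] w 64.1 ff 0.0
```

View pics/w7.png

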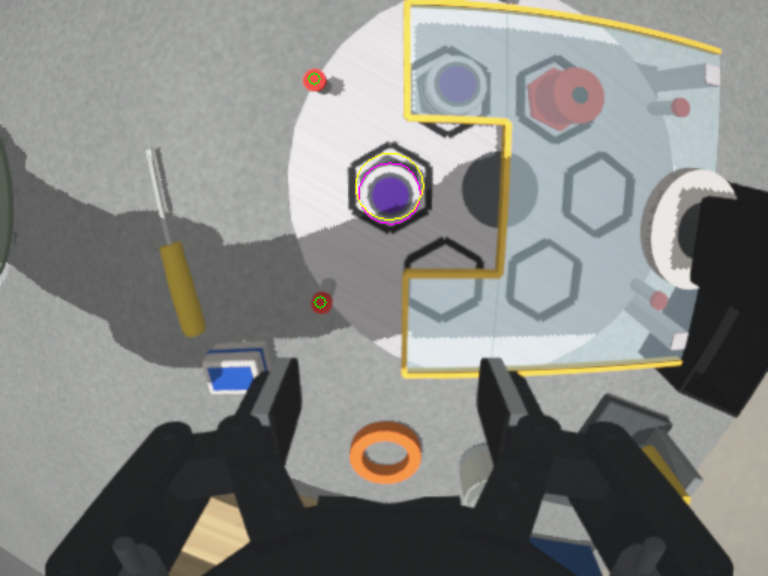

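The second housing is at the gap, on its mark (390,190); one more at (457,85), master at (565,97). Pick, carry and place at (0.60,-0.22).

```bash
python3 -m handwheel '[{"dx":4.5,"dy":0,"dz":0,"wx":0,"wy":0,"wz":0,"claw":75},{"dx":0,"dy":0,"dz":5,"wx":0,"wy":0,"wz":0,"claw":75},{"dx":0,"dy":0,"dz":5,"wx":0,"wy":0,"wz":0,"claw":75},{"dx":0,"dy":0,"dz":3.1,"wx":0,"wy":0,"wz":0,"claw":75},{"dx":0,"dy":0,"dz":2.5,"wx":0,"wy":0,"wz":0,"claw":75},{"dx":0,"dy":0,"dz":2.5,"wx":0,"wy":0,"wz":0,"claw":75},{"dx":0,"dy":0,"dz":0,"wx":0,"wy":0,"wz":0,"claw":75},{"dx":0,"dy":0,"dz":0,"wx":0,"wy":0,"wz":0,"claw":75}]'
python3 -m handwheel '[{"dx":0,"dy":0,"dz":0,"wx":0,"wy":0,"wz":0,"claw":30},{"dx":0,"dy":0,"dz":0,"wx":0,"wy":0,"wz":0,"claw":30},{"dx":0,"dy":0,"dz":0,"wx":0,"wy":0,"wz":0,"claw":30},{"dx":0,"dy":0,"dz":0,"wx":0,"wy":0,"wz":0,"claw":30},{"dx":0,"dy":0,"dz":0,"wx":0,"wy":0,"wz":0,"claw":30}]' 70
python3 -m handwheel '[{"dx":0,"dy":0,"dz":-1.5,"wx":0,"wy":0,"wz":0,"claw":30},{"dx":0,"dy":0,"dz":-3,"wx":0,"wy":0,"wz":0,"claw":30},{"dx":0,"dy":0,"dz":-3,"wx":0,"wy":0,"wz":0,"claw":30},{"dx":0,"dy":0,"dz":-3,"wx":0,"wy":0,"wz":0,"claw":30},{"dx":0,"dy":0,"dz":0,"wx":0,"wy":0,"wz":0.138,"claw":30},{"dx":0,"dy":0,"dz":0,"wx":0,"wy":0,"wz":0.138,"claw":30},{"dx":0,"dy":0,"dz":0,"wx":0,"wy":0,"wz":0.138,"claw":30},{"dx":0,"dy":0,"dz":0,"wx":0,"wy":0,"wz":0,"claw":30}]'
```

```text
clock: 26.12
position: [0.5397, 0.2117, 0.0773]
tool_rot: [3.141, -0.0, 1.985]
force: [0.2, 0.1, 0.6]
grip_width: 0.0641
finger_force: 0.0
clock: 26.75
position: [0.5398, 0.2115, 0.0776]
tool_rot: [3.14, 0.0, 1.984]
force: [-3.4, -0.9, 11.3]
grip_width: 0.0381
finger_force: 69.1
clock: 27.75
position: [0.5394, 0.2115, 0.1824]
tool_rot: [3.141, -0.0, 1.572]
force: [-0.1, 0.2, -1.7]
grip_width: 0.0382
finger_force: 70.4
```

```bash
python3 -m handwheel '[{"dx":-3,"dy":0.5,"dz":0,"wx":0,"wy":0,"wz":0,"claw":30},{"dx":-6,"dy":0.8,"dz":0,"wx":0,"wy":0,"wz":0,"claw":30},{"dx":-6,"dy":0.8,"dz":0,"wx":0,"wy":0,"wz":0,"claw":30},{"dx":-6,"dy":0.8,"dz":0,"wx":0,"wy":0,"wz":0,"claw":30},{"dx":-6,"dy":0.8,"dz":0,"wx":0,"wy":0,"wz":0,"claw":30},{"dx":-6,"dy":0.8,"dz":0,"wx":0,"wy":0,"wz":0,"claw":30},{"dx":-6,"dy":0.8,"dz":0,"wx":0,"wy":0,"wz":0,"claw":30},{"dx":-4.2,"dy":0.7,"dz":0,"wx":0,"wy":0,"wz":0,"claw":30}]'
python3 -m handwheel '[{"dx":0,"dy":0,"dz":0,"wx":0,"wy":0,"wz":0,"claw":30},{"dx":0,"dy":0,"dz":0,"wx":0,"wy":0,"wz":0,"claw":30},{"dx":0,"dy":0,"dz":4,"wx":0,"wy":0,"wz":0,"claw":30},{"dx":0,"dy":0,"dz":4,"wx":0,"wy":0,"wz":0,"claw":30},{"dx":0,"dy":0,"dz":3,"wx":0,"wy":0,"wz":0,"claw":30},{"dx":0,"dy":0,"dz":2,"wx":0,"wy":0,"wz":0,"claw":30},{"dx":0,"dy":0,"dz":1,"wx":0,"wy":0,"wz":0,"claw":30},{"dx":0,"dy":0,"dz":0,"wx":0,"wy":0,"wz":0,"claw":30}]'
python3 -m handwheel '[{"dx":0,"dy":0,"dz":0,"wx":0,"wy":0,"wz":0,"claw":30},{"dx":0,"dy":0,"dz":0,"wx":0,"wy":0,"wz":0,"claw":30}]'
```

```text
clock: 28.75
position: [0.5989, -0.2239, 0.1818]
tool_rot: [3.142, 0.0, 1.572]
force: [-0.5, 0.5, -0.9]
grip_width: 0.0384
finger_force: 70.4
clock: 29.75
position: [0.5994, -0.2203, 0.0415]
tool_rot: [3.142, -0.0, 1.571]
force: [-0.3, 0.5, -0.3]
grip_width: 0.0383
finger_force: 70.5
clock: 30.0
position: [0.5997, -0.2209, 0.0422]
tool_rot: [3.14, 0.0, 1.57]
force: [-0.2, 1.0, -1.3]
grip_width: 0.0385
finger_force: 70.5
```

```bash
python3 -m handwheel '[{"dx":0,"dy":0,"dz":0.1,"wx":0,"wy":0,"wz":0,"claw":70},{"dx":0,"dy":0,"dz":0,"wx":0,"wy":0,"wz":0,"claw":70},{"dx":0,"dy":0,"dz":0,"wx":0,"wy":0,"wz":0,"claw":70},{"dx":0,"dy":0,"dz":0,"wx":0,"wy":0,"wz":0,"claw":70},{"dx":0,"dy":0,"dz":-3,"wx":0,"wy":0,"wz":0,"claw":70},{"dx":0,"dy":0,"dz":-5,"wx":0,"wy":0,"wz":0,"claw":70},{"dx":0,"dy":0,"dz":-6,"wx":0,"wy":0,"wz":0,"claw":70},{"dx":4.4,"dy":-1.2,"dz":0,"wx":0,"wy":0,"wz":0,"claw":0}]'
python3 -m handwheel '[{"dx":5.98,"dy":-1.55,"dz":0,"wx":0,"wy":0,"wz":0,"claw":0},{"dx":5.98,"dy":-1.55,"dz":0,"wx":0,"wy":0,"wz":0,"claw":0},{"dx":5.98,"dy":-1.55,"dz":0,"wx":0,"wy":0,"wz":0,"claw":0},{"dx":5.98,"dy":-1.55,"dz":0,"wx":0,"wy":0,"wz":0,"claw":0},{"dx":5.98,"dy":-1.55,"dz":0,"wx":0,"wy":0,"wz":0,"claw":0},{"dx":5.98,"dy":-1.55,"dz":0,"wx":0,"wy":0,"wz":0,"claw":0},{"dx":5.98,"dy":-1.55,"dz":0,"wx":0,"wy":0,"wz":0,"claw":0},{"dx":5.98,"dy":-1.55,"dz":0,"wx":0,"wy":0,"wz":0,"claw":0}]'
python3 -m handwheel '[{"dx":0,"dy":0,"dz":0,"wx":0,"wy":0,"wz":-0.138,"claw":0},{"dx":0,"dy":0,"dz":0,"wx":0,"wy":0,"wz":-0.138,"claw":0},{"dx":0,"dy":0,"dz":0,"wx":0,"wy":0,"wz":-0.138,"claw":0},{"dx":0,"dy":0,"dz":0,"wx":0,"wy":0,"wz":0,"claw":0},{"dx":0,"dy":0,"dz":0,"wx":0,"wy":0,"wz":0,"claw":0},{"dx":0,"dy":0,"dz":0,"wx":0,"wy":0,"wz":0,"claw":0}]'
python3 - <<'E'
from tf import *
here(); f=grab("top"); g=rect(f,.38,.72,-.42,.05,.072)
h=cv2.cvtColor(g,cv2.COLOR_BGR2HSV); m=(abs(h[...,0].astype(int)-135)<12)&(h[...,1]>80)
for a,c,_ in blobs(m,100): print("lens",a,"xy",.72-c[1]/1e3,.05-c[0]/1e3)
g=rect(f,.38,.72,-.42,.05,.045); h=cv2.cvtColor(g,cv2.COLOR_BGR2HSV); m=(abs(h[...,0].astype(int)-110)<10)&(h[...,1]>120)
for a,c,mk in blobs(m,300): print("blue",a,"xy",.72-c[1]/1e3,.05-c[0]/1e3)
E
```

```text
clock: 31.0
position: [0.5892, -0.1792, 0.1844]
tool_rot: [3.135, 0.003, 1.566]
force: [-0.4, 2.0, -1.9]
grip_width: 0.043
finger_force: 0.0
clock: 32.0
position: [0.4627, 0.3035, 0.1805]
tool_rot: [3.141, -0.0, 1.57]
force: [1.7, 1.2, 0.0]
grip_width: 0.0
finger_force: 0.0
clock: 32.75
position: [0.4634, 0.3018, 0.1804]
tool_rot: [3.141, 0.0, 1.983]
force: [-0.1, 0.7, 0.3]
grip_width: -0.0001
finger_force: 0.0
t 32.75 xyz [0.4634 0.3018 0.1804] uv [118.5 113. ] rot [3.141 0.    1.983] w -0.1 ff 0.0
lens 439 xy 0.6002984054669703 -0.3282824601366743
lens 443 xy 0.5982325056433409 -0.22018058690744918
blue 4298 xy 0.7123555141926478 -0.28876058631921825
blue 940 xy 0.4865265957446808 -0.05303191489361703
```

Both housings stand in the drawer. The desiccant block has been knocked to (0.487,-0.053) — noted. Third push.

```bash
python3 -m handwheel '[{"dx":0,"dy":0,"dz":5,"wx":0,"wy":0,"wz":0,"claw":0},{"dx":0,"dy":0,"dz":5.2,"wx":0,"wy":0,"wz":0,"claw":0},{"dx":0,"dy":0,"dz":0,"wx":0,"wy":0,"wz":0,"claw":0},{"dx":0,"dy":0,"dz":0,"wx":0,"wy":0,"wz":0,"claw":0}]'
python3 -m handwheel '[{"dx":-1.9,"dy":-0.6,"dz":0,"wx":0,"wy":0,"wz":0,"claw":0},{"dx":-1,"dy":-0.65,"dz":0,"wx":0,"wy":0,"wz":0,"claw":0},{"dx":-1,"dy":-0.65,"dz":0,"wx":0,"wy":0,"wz":0,"claw":0},{"dx":-1.2,"dy":-0.5,"dz":0,"wx":0,"wy":0,"wz":0,"claw":0},{"dx":-1.3,"dy":-0.5,"dz":0,"wx":0,"wy":0,"wz":0,"claw":0},{"dx":-1.2,"dy":-0.3,"dz":0,"wx":0,"wy":0,"wz":0,"claw":0},{"dx":-1.2,"dy":-0.3,"dz":0,"wx":0,"wy":0,"wz":0,"claw":0},{"dx":-1.1,"dy":-0.1,"dz":0,"wx":0,"wy":0,"wz":0,"claw":0}]'
python3 -m handwheel '[{"dx":-1,"dy":-0.1,"dz":0,"wx":0,"wy":0,"wz":0,"claw":0},{"dx":-0.8,"dy":0,"dz":0,"wx":0,"wy":0,"wz":0,"claw":0},{"dx":0,"dy":0,"dz":0,"wx":0,"wy":0,"wz":0,"claw":0},{"dx":0,"dy":0,"dz":-5,"wx":0,"wy":0,"wz":0,"claw":0},{"dx":0,"dy":0,"dz":-5,"wx":0,"wy":0,"wz":0,"claw":75},{"dx":-2,"dy":3,"dz":-4,"wx":0,"wy":0,"wz":0,"claw":75},{"dx":-2,"dy":4,"dz":-4,"wx":0,"wy":0,"wz":0,"claw":75},{"dx":0,"dy":0,"dz":0,"wx":0,"wy":0,"wz":0,"claw":75}]'
python3 -m handwheel '[{"dx":0,"dy":0,"dz":0,"wx":0,"wy":0,"wz":0,"claw":75},{"dx":0,"dy":0,"dz":0,"wx":0,"wy":0,"wz":0,"claw":75},{"dx":0,"dy":0,"dz":0,"wx":0,"wy":0,"wz":0,"claw":75},{"dx":0,"dy":0,"dz":0,"wx":0,"wy":0,"wz":0,"claw":75},{"dx":0,"dy":0,"dz":0,"wx":0,"wy":0,"wz":0,"claw":75},{"dx":0,"dy":0,"dz":0,"wx":0,"wy":0,"wz":0,"claw":75},{"dx":0,"dy":0,"dz":0,"wx":0,"wy":0,"wz":0,"claw":75},{"dx":0,"dy":0,"dz":0,"wx":0,"wy":0,"wz":0,"claw":75}]'
python3 look.py pics/w8.png
```

```text
clock: 33.3
position: [0.4638, 0.3026, 0.0801]
tool_rot: [3.14, -0.0, 1.984]
force: [0.4, 0.3, 0.2]
grip_width: 0.0003
finger_force: 0.0
clock: 34.3
position: [0.4703, 0.1954, 0.0783]
tool_rot: [-3.141, 0.0, 1.984]
force: [0.3, 1.0, -0.0]
grip_width: -0.0005
finger_force: 0.5
clock: 35.3
position: [0.5596, 0.1715, 0.2607]
tool_rot: [3.137, -0.0, 1.982]
force: [-1.8, 0.3, -0.7]
grip_width: 0.0639
finger_force: 0.0
clock: 36.3
position: [0.5567, 0.1712, 0.2584]
tool_rot: [3.142, -0.0, 1.985]
force: [0.7, -0.0, -0.2]
grip_width: 0.064
finger_force: 0.0
t 36.35 xyz [0.5567 0.1712 0.2583] uv [ 85.5 -44.1] rot [3.142 0.    1.984] w 64.2 ff 0.0
```

View pics/w8.png

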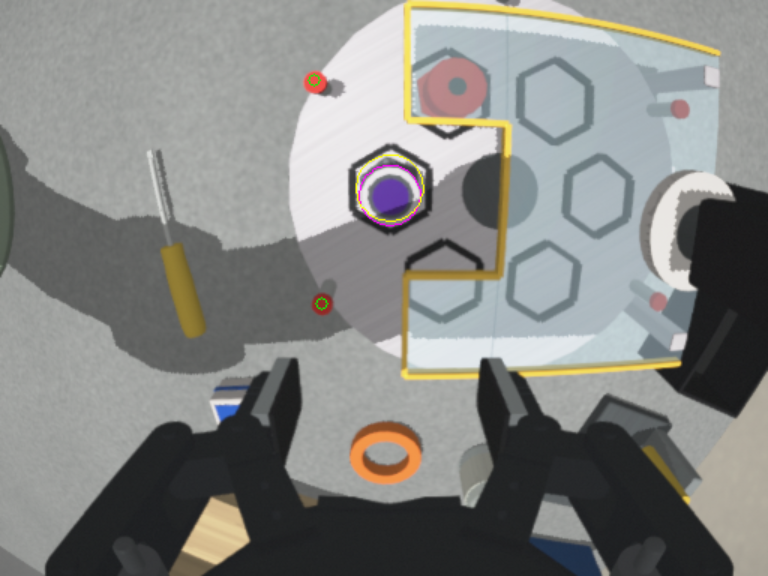

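The last housing is at the gap (390,190); the other nests hold only the master (455,87). Pick and take to (0.495,-0.33).

```bash
python3 -m handwheel '[{"dx":4.4,"dy":0,"dz":0,"wx":0,"wy":0,"wz":0,"claw":75},{"dx":0,"dy":0,"dz":5,"wx":0,"wy":0,"wz":0,"claw":75},{"dx":0,"dy":0,"dz":5,"wx":0,"wy":0,"wz":0,"claw":75},{"dx":0,"dy":0,"dz":3.2,"wx":0,"wy":0,"wz":0,"claw":75},{"dx":0,"dy":0,"dz":2.5,"wx":0,"wy":0,"wz":0,"claw":75},{"dx":0,"dy":0,"dz":2.5,"wx":0,"wy":0,"wz":0,"claw":75},{"dx":0,"dy":0,"dz":0,"wx":0,"wy":0,"wz":0,"claw":75},{"dx":0,"dy":0,"dz":0,"wx":0,"wy":0,"wz":0,"claw":75}]'
python3 -m handwheel '[{"dx":0,"dy":0,"dz":0,"wx":0,"wy":0,"wz":0,"claw":30},{"dx":0,"dy":0,"dz":0,"wx":0,"wy":0,"wz":0,"claw":30},{"dx":0,"dy":0,"dz":0,"wx":0,"wy":0,"wz":0,"claw":30},{"dx":0,"dy":0,"dz":0,"wx":0,"wy":0,"wz":0,"claw":30},{"dx":0,"dy":0,"dz":0,"wx":0,"wy":0,"wz":0,"claw":30}]' 70
python3 -m handwheel '[{"dx":0,"dy":0,"dz":-1.5,"wx":0,"wy":0,"wz":0,"claw":30},{"dx":0,"dy":0,"dz":-3,"wx":0,"wy":0,"wz":0,"claw":30},{"dx":0,"dy":0,"dz":-3,"wx":0,"wy":0,"wz":0,"claw":30},{"dx":0,"dy":0,"dz":-3,"wx":0,"wy":0,"wz":0,"claw":30},{"dx":0,"dy":0,"dz":0,"wx":0,"wy":0,"wz":0.138,"claw":30},{"dx":0,"dy":0,"dz":0,"wx":0,"wy":0,"wz":0.138,"claw":30},{"dx":0,"dy":0,"dz":0,"wx":0,"wy":0,"wz":0.138,"claw":30},{"dx":0,"dy":0,"dz":0,"wx":0,"wy":0,"wz":0,"claw":30}]'
```

```text
clock: 37.4
position: [0.5394, 0.2119, 0.0773]
tool_rot: [3.141, -0.0, 1.985]
force: [0.1, -0.7, 0.7]
grip_width: 0.064
finger_force: 0.0
clock: 38.02
position: [0.5395, 0.2117, 0.0776]
tool_rot: [3.14, 0.0, 1.984]
force: [-3.2, -1.9, 12.1]
grip_width: 0.0387
finger_force: 69.0
clock: 39.02
position: [0.539, 0.2117, 0.1824]
tool_rot: [3.141, -0.0, 1.571]
force: [0.1, -0.0, -1.4]
grip_width: 0.0386
finger_force: 70.5
```

```bash
python3 -m handwheel '[{"dx":-3,"dy":-0.3,"dz":0,"wx":0,"wy":0,"wz":0,"claw":30},{"dx":-6,"dy":-0.5,"dz":0,"wx":0,"wy":0,"wz":0,"claw":30},{"dx":-6,"dy":-0.5,"dz":0,"wx":0,"wy":0,"wz":0,"claw":30},{"dx":-6,"dy":-0.5,"dz":0,"wx":0,"wy":0,"wz":0,"claw":30},{"dx":-6,"dy":-0.5,"dz":0,"wx":0,"wy":0,"wz":0,"claw":30},{"dx":-6,"dy":-0.5,"dz":0,"wx":0,"wy":0,"wz":0,"claw":30},{"dx":-6,"dy":-0.5,"dz":0,"wx":0,"wy":0,"wz":0,"claw":30},{"dx":-6,"dy":-0.5,"dz":0,"wx":0,"wy":0,"wz":0,"claw":30}]'
python3 -m handwheel '[{"dx":-6,"dy":-0.4,"dz":0,"wx":0,"wy":0,"wz":0,"claw":30},{"dx":-3.2,"dy":-0.2,"dz":0,"wx":0,"wy":0,"wz":0,"claw":30},{"dx":0,"dy":0,"dz":0,"wx":0,"wy":0,"wz":0,"claw":30},{"dx":0,"dy":0,"dz":4,"wx":0,"wy":0,"wz":0,"claw":30},{"dx":0,"dy":0,"dz":4,"wx":0,"wy":0,"wz":0,"claw":30},{"dx":0,"dy":0,"dz":3,"wx":0,"wy":0,"wz":0,"claw":30},{"dx":0,"dy":0,"dz":2,"wx":0,"wy":0,"wz":0,"claw":30},{"dx":0,"dy":0,"dz":1.1,"wx":0,"wy":0,"wz":0,"claw":30}]'
python3 -m handwheel '[{"dx":0,"dy":0,"dz":0,"wx":0,"wy":0,"wz":0,"claw":30},{"dx":0,"dy":0,"dz":0,"wx":0,"wy":0,"wz":0,"claw":30}]'
```

```text
clock: 40.02
position: [0.5006, -0.2404, 0.1821]
tool_rot: [3.141, 0.0, 1.575]
force: [2.1, 0.3, -2.0]
grip_width: 0.0384
finger_force: 70.5
clock: 41.02
position: [0.4951, -0.3299, 0.0399]
tool_rot: [-3.142, -0.0, 1.572]
force: [1.8, -0.3, -1.6]
grip_width: 0.0384
finger_force: 70.5
clock: 41.28
position: [0.4953, -0.3305, 0.041]
tool_rot: [3.141, 0.001, 1.571]
force: [-0.2, 0.2, -1.5]
grip_width: 0.0386
finger_force: 70.8
```

```bash
python3 -m handwheel '[{"dx":0,"dy":0,"dz":0,"wx":0,"wy":0,"wz":0,"claw":70},{"dx":0,"dy":0,"dz":0,"wx":0,"wy":0,"wz":0,"claw":70},{"dx":0,"dy":0,"dz":0,"wx":0,"wy":0,"wz":0,"claw":70},{"dx":0,"dy":0,"dz":0,"wx":0,"wy":0,"wz":0,"claw":70},{"dx":0,"dy":0,"dz":-3,"wx":0,"wy":0,"wz":0,"claw":70},{"dx":0,"dy":0,"dz":-5,"wx":0,"wy":0,"wz":0,"claw":70},{"dx":0,"dy":0,"dz":-6,"wx":0,"wy":0,"wz":0,"claw":70},{"dx":6,"dy":-0.3,"dz":-1,"wx":0,"wy":0,"wz":0,"claw":80}]'
python3 -m handwheel '[{"dx":6,"dy":-0.3,"dz":0,"wx":0,"wy":0,"wz":0,"claw":80},{"dx":6,"dy":-0.2,"dz":0,"wx":0,"wy":0,"wz":0,"claw":80},{"dx":0,"dy":0,"dz":0,"wx":0,"wy":0,"wz":0,"claw":80},{"dx":0,"dy":0,"dz":0,"wx":0,"wy":0,"wz":0,"claw":80},{"dx":0,"dy":0,"dz":0,"wx":0,"wy":0,"wz":0,"claw":80}]'
cat > des.py <<'E'
from tf import *
import sys
for n in ["wrist","top"]:
    f=grab(n); g=rect(f,.38,.6,-.18,.06,.045,2000)
    h=cv2.cvtColor(g,cv2.COLOR_BGR2HSV); m=(abs(h[...,0].astype(int)-110)<12)&(h[...,1]>120)
    for a,c,mk in blobs(m,800):
        r=cv2.minAreaRect(np.argwhere(mk)[:,::-1].astype(np.float32)); b=cv2.boxPoints(r)
        w=np.stack([.6-b[:,1]/2e3,.06-b[:,0]/2e3],1); e=w[1]-w[0],w[2]-w[1]; L=max(e,key=np.linalg.norm)
        print(n,a,"centre",w.mean(0).round(4),"sizes",np.round([np.linalg.norm(q)*1e3 for q in e],1),"long axis deg",np.degrees(np.arctan2(L[1],L[0])).round(1))
    cv2.imwrite(f"pics/{sys.argv[1]}_{n}.png",g)
here()
E
python3 des.py d1
```

```text
clock: 42.28
position: [0.493, -0.2734, 0.1936]
tool_rot: [3.137, 0.003, 1.565]
force: [0.7, 1.8, -0.6]
grip_width: 0.0684
finger_force: 0.0
clock: 42.9
position: [0.4869, -0.1515, 0.1902]
tool_rot: [-3.141, 0.0, 1.569]
force: [0.1, -0.2, -0.4]
grip_width: 0.0682
finger_force: 0.0
wrist 4466 centre [ 0.4882 -0.054 ] sizes [25.2 45.4] long axis deg -150.5
top 3722 centre [ 0.4864 -0.0532] sizes [23.9 43.4] long axis deg -153.4
t 43.0 xyz [ 0.4868 -0.1513  0.1902] uv [ 279.3 -311.3] rot [-3.141 -0.     1.569] w 68.1 ff 0.0
```

```bash
python3 -c "
import cv2,numpy as np
a=cv2.imread('pics/d1_wrist.png');b=cv2.imread('pics/d1_top.png');cv2.imwrite('pics/d1.png',cv2.resize(np.hstack([a,b]),None,fx=.8,fy=.8))"
```

```text
(no output)
```

View pics/d1.png

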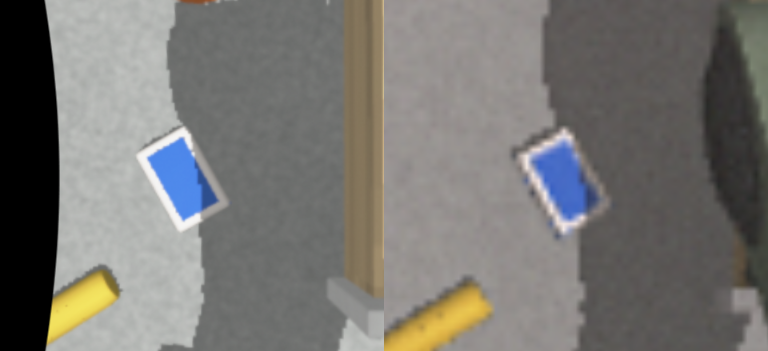

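The block stands upright, blue top up, centre (0.487,-0.054), long axis 28.5°; screwdriver handle end ~7 cm away. Align over it.

```bash
python3 -m handwheel '[{"dx":4.9,"dy":0.05,"dz":0,"wx":0,"wy":0,"wz":0,"claw":65},{"dx":4.85,"dy":0,"dz":0,"wx":0,"wy":0,"wz":0,"claw":65},{"dx":0,"dy":0,"dz":0,"wx":0,"wy":0,"wz":0,"claw":65},{"dx":0,"dy":0,"dz":0,"wx":0,"wy":0,"wz":0,"claw":65}]'
python3 -m handwheel '[{"dx":0,"dy":0,"dz":0,"wx":0,"wy":0,"wz":0.1534,"claw":65},{"dx":0,"dy":0,"dz":0,"wx":0,"wy":0,"wz":0.1534,"claw":65},{"dx":0,"dy":0,"dz":0,"wx":0,"wy":0,"wz":0.1534,"claw":65},{"dx":0,"dy":0,"dz":0,"wx":0,"wy":0,"wz":0.1534,"claw":65},{"dx":0,"dy":0,"dz":0,"wx":0,"wy":0,"wz":0.1534,"claw":65},{"dx":0,"dy":0,"dz":0,"wx":0,"wy":0,"wz":0.1534,"claw":65},{"dx":0,"dy":0,"dz":0,"wx":0,"wy":0,"wz":0.1534,"claw":65},{"dx":0,"dy":0,"dz":0,"wx":0,"wy":0,"wz":0,"claw":65}]'
python3 -m handwheel '[{"dx":0,"dy":0,"dz":0,"wx":0,"wy":0,"wz":0,"claw":65},{"dx":0,"dy":0,"dz":4,"wx":0,"wy":0,"wz":0,"claw":65},{"dx":0,"dy":0,"dz":4,"wx":0,"wy":0,"wz":0,"claw":65},{"dx":0,"dy":0,"dz":0,"wx":0,"wy":0,"wz":0,"claw":65}]'
python3 - <<'E'
from tf import *
here(); f=grab("wrist"); cv2.imwrite("pics/w9.png",cv2.resize(f["frame"],None,fx=1.2,fy=1.2))
E
```

```text
clock: 43.5
position: [0.4875, -0.0536, 0.1903]
tool_rot: [-3.141, 0.0, 1.57]
force: [-0.0, -0.7, -0.2]
grip_width: 0.0554
finger_force: 0.0
clock: 44.5
position: [0.4874, -0.054, 0.1903]
tool_rot: [3.141, 0.0, 0.496]
force: [-0.6, 0.1, 0.4]
grip_width: 0.0553
finger_force: 0.0
clock: 45.0
position: [0.486, -0.053, 0.1086]
tool_rot: [-3.139, 0.004, 0.499]
force: [0.5, 0.2, 0.5]
grip_width: 0.0554
finger_force: 0.0
t 45.0 xyz [ 0.486  -0.053   0.1086] uv [ 240.5 -220.9] rot [-3.139  0.004  0.499] w 55.4 ff 0.0
```

View pics/w9.png

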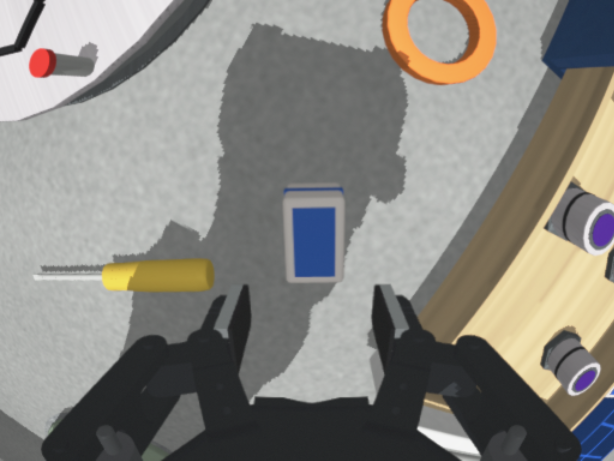

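The block is centred between the fingers (px (313,240)) and square to them; the screwdriver is clear. Descend and grip.

```bash
python3 -m handwheel '[{"dx":0,"dy":0,"dz":4,"wx":0,"wy":0,"wz":0,"claw":65},{"dx":0,"dy":0,"dz":3,"wx":0,"wy":0,"wz":0,"claw":65},{"dx":0,"dy":0,"dz":2.6,"wx":0,"wy":0,"wz":0,"claw":65},{"dx":0,"dy":0,"dz":0,"wx":0,"wy":0,"wz":0,"claw":65},{"dx":0,"dy":0,"dz":0,"wx":0,"wy":0,"wz":0,"claw":65}]'
python3 -m handwheel '[{"dx":0,"dy":0,"dz":0,"wx":0,"wy":0,"wz":0,"claw":25},{"dx":0,"dy":0,"dz":0,"wx":0,"wy":0,"wz":0,"claw":25},{"dx":0,"dy":0,"dz":0,"wx":0,"wy":0,"wz":0,"claw":25},{"dx":0,"dy":0,"dz":0,"wx":0,"wy":0,"wz":0,"claw":25},{"dx":0,"dy":0,"dz":0,"wx":0,"wy":0,"wz":0,"claw":25}]' 60
python3 -m handwheel '[{"dx":0,"dy":0,"dz":-2,"wx":0,"wy":0,"wz":0,"claw":25},{"dx":0,"dy":0,"dz":-4,"wx":0,"wy":0,"wz":0,"claw":25},{"dx":0,"dy":0,"dz":-4,"wx":0,"wy":0,"wz":0,"claw":25},{"dx":0,"dy":0,"dz":-4,"wx":0,"wy":0,"wz":0,"claw":25},{"dx":0,"dy":0,"dz":0,"wx":0,"wy":0,"wz":0,"claw":25},{"dx":0,"dy":0,"dz":0,"wx":0,"wy":0,"wz":0,"claw":25}]'
```

```text
clock: 45.68
position: [0.4885, -0.0531, 0.016]
tool_rot: [3.141, -0.002, 0.497]
force: [0.4, -0.1, 0.7]
grip_width: 0.0553
finger_force: 0.0
clock: 46.3
position: [0.4883, -0.0531, 0.0159]
tool_rot: [3.14, -0.002, 0.497]
force: [-3.3, 0.3, 18.9]
grip_width: 0.0374
finger_force: 58.8
clock: 47.05
position: [0.4873, -0.0532, 0.1545]
tool_rot: [3.141, -0.0, 0.497]
force: [-0.4, -0.3, 0.1]
grip_width: 0.0371
finger_force: 60.8
```

```bash
python3 -m handwheel '[{"dx":0,"dy":0,"dz":0,"wx":0,"wy":0,"wz":-0.1534,"claw":25},{"dx":0,"dy":0,"dz":0,"wx":0,"wy":0,"wz":-0.1534,"claw":25},{"dx":0,"dy":0,"dz":0,"wx":0,"wy":0,"wz":-0.1534,"claw":25},{"dx":0,"dy":0,"dz":0,"wx":0,"wy":0,"wz":-0.1534,"claw":25},{"dx":0,"dy":0,"dz":0,"wx":0,"wy":0,"wz":-0.1534,"claw":25},{"dx":0,"dy":0,"dz":0,"wx":0,"wy":0,"wz":-0.1534,"claw":25},{"dx":0,"dy":0,"dz":0,"wx":0,"wy":0,"wz":-0.1534,"claw":25},{"dx":0,"dy":0,"dz":0,"wx":0,"wy":0,"wz":0,"claw":25}]'
python3 -m handwheel '[{"dx":-4,"dy":0.1,"dz":0,"wx":0,"wy":0,"wz":0,"claw":25},{"dx":-4.2,"dy":0.1,"dz":0,"wx":0,"wy":0,"wz":0,"claw":25},{"dx":-4,"dy":0.1,"dz":0,"wx":0,"wy":0,"wz":0,"claw":25},{"dx":-4,"dy":0,"dz":0,"wx":0,"wy":0,"wz":0,"claw":25},{"dx":0,"dy":0,"dz":0,"wx":0,"wy":0,"wz":0,"claw":25},{"dx":0,"dy":0,"dz":0,"wx":0,"wy":0,"wz":0,"claw":25}]'
python3 -c "
from tf import *
here()"
```

```text
clock: 48.05
position: [0.4869, -0.0529, 0.1535]
tool_rot: [-3.14, -0.001, 1.57]
force: [-0.3, 1.3, -0.5]
grip_width: 0.0372
finger_force: 60.6
clock: 48.8
position: [0.4903, -0.2142, 0.1539]
tool_rot: [-3.141, -0.001, 1.569]
force: [0.3, 0.1, -1.4]
grip_width: 0.0375
finger_force: 60.7
t 48.8 xyz [ 0.4903 -0.2142  0.1539] uv [ 301.4 -370.2] rot [-3.141e+00 -1.000e-03  1.569e+00] w 37.5 ff 60.7
```

```bash
python3 -m handwheel '[{"dx":0,"dy":0,"dz":4,"wx":0,"wy":0,"wz":0,"claw":25},{"dx":0,"dy":0,"dz":3,"wx":0,"wy":0,"wz":0,"claw":25},{"dx":0,"dy":0,"dz":2.5,"wx":0,"wy":0,"wz":0,"claw":25},{"dx":0,"dy":0,"dz":1.9,"wx":0,"wy":0,"wz":0,"claw":25},{"dx":0,"dy":0,"dz":0,"wx":0,"wy":0,"wz":0,"claw":25},{"dx":0,"dy":0,"dz":0,"wx":0,"wy":0,"wz":0,"claw":25}]'
python3 -m handwheel '[{"dx":0,"dy":0,"dz":0,"wx":0,"wy":0,"wz":0,"claw":62},{"dx":0,"dy":0,"dz":0,"wx":0,"wy":0,"wz":0,"claw":62},{"dx":0,"dy":0,"dz":0,"wx":0,"wy":0,"wz":0,"claw":62},{"dx":0,"dy":0,"dz":-3,"wx":0,"wy":0,"wz":0,"claw":62},{"dx":0,"dy":0,"dz":-5,"wx":0,"wy":0,"wz":0,"claw":62},{"dx":0,"dy":0,"dz":-5,"wx":0,"wy":0,"wz":0,"claw":0},{"dx":0,"dy":0,"dz":-5,"wx":0,"wy":0,"wz":0,"claw":0},{"dx":0,"dy":0,"dz":0,"wx":0,"wy":0,"wz":0,"claw":0}]'
python3 -m handwheel '[{"dx":6,"dy":0,"dz":0,"wx":0,"wy":0,"wz":0,"claw":0},{"dx":6,"dy":0,"dz":0,"wx":0,"wy":0,"wz":0,"claw":0},{"dx":6,"dy":0,"dz":0,"wx":0,"wy":0,"wz":0,"claw":0},{"dx":6,"dy":0,"dz":0,"wx":0,"wy":0,"wz":0,"claw":0},{"dx":6,"dy":0,"dz":0,"wx":0,"wy":0,"wz":0,"claw":0},{"dx":0,"dy":0,"dz":0,"wx":0,"wy":0,"wz":0,"claw":0},{"dx":0,"dy":0,"dz":0,"wx":0,"wy":0,"wz":0,"claw":0}]'
cat > chk.py <<'E'
from tf import *
here(); F={n:grab(n) for n in ["top","scene"]}
f=F["top"]
g=rect(f,.38,.74,-.42,.05,.072); h=cv2.cvtColor(g,cv2.COLOR_BGR2HSV); m=(abs(h[...,0].astype(int)-135)<12)&(h[...,1]>80)
for a,c,_ in blobs(m,100): print("lens",a,"xy",.74-c[1]/1e3,.05-c[0]/1e3)
g=rect(f,.38,.74,-.42,.05,.067); h=cv2.cvtColor(g,cv2.COLOR_BGR2HSV); m=(abs(h[...,0].astype(int)-110)<10)&(h[...,1]>120)
for a,c,mk in blobs(m,200): print("blue",a,"xy",.74-c[1]/1e3,.05-c[0]/1e3,cv2.minAreaRect(np.argwhere(mk).astype(np.float32))[1:])
for n,f in F.items():
    h=cv2.cvtColor(f["frame"],cv2.COLOR_BGR2HSV).astype(int); m=((h[...,0]<8)|(h[...,0]>172))&(h[...,1]>130)&(h[...,2]>80)
    print(n,"red",[UV(*ray(f,c,.104)[0][:2]).tolist() for a,c,_ in blobs(m,4)])
    for k,z in [("cup",.03),("tape",.01),("gauge",.02),("solvent",.065),("driver_grip",.01),("wrench_grip",.003)]:
        print("  ",k,[(round(d["p"],2),ray(f,np.argwhere(d["region"]).mean(0)[::-1],z)[0][:2].round(3).tolist()) for d in optics.masks_of(k,n)[:2]])
E
python3 chk.py
```

```text
clock: 49.55
position: [0.4907, -0.2146, 0.0408]
tool_rot: [3.141, 0.0, 1.571]
force: [0.5, -0.1, -1.2]
grip_width: 0.037
finger_force: 61.2
clock: 50.55
position: [0.4918, -0.2154, 0.2238]
tool_rot: [3.137, 0.003, 1.57]
force: [-0.5, 0.0, 0.1]
grip_width: 0.0001
finger_force: 0.0
clock: 51.42
position: [0.4902, 0.0848, 0.2199]
tool_rot: [-3.141, 0.0, 1.571]
force: [-0.2, -0.3, -0.3]
grip_width: -0.0001
finger_force: 0.0
t 51.42 xyz [0.4902 0.0848 0.2199] uv [181.2 -96.5] rot [-3.141  0.     1.571] w -0.1 ff 0.0
lens 451 xy 0.6009534368070953 -0.32823059866962306
lens 456 xy 0.5986535087719298 -0.22007236842105266
lens 446 xy 0.4935627802690583 -0.3303318385650224
blue 10985 xy 0.7199358215748748 -0.2857973600364133 ((267.0, 44.0), 90.0)
blue 950 xy 0.48881473684210525 -0.21432526315789474 ((42.0, 22.0), 90.0)
top red [[-27.1, -322.8], [1.2, -154.3], [361.6, -764.1], [0.6, 156.2], [135.6, 77.9]]
   cup [(0.68, [0.537, 0.477])]
   tape [(0.66, [0.659, 0.288]), (0.63, [0.663, -0.06])]
   gauge [(0.53, [0.564, 0.258]), (0.4, [0.432, 0.4])]
   solvent [(0.65, [0.762, -0.037])]
   driver_grip []
   wrench_grip [(0.56, [0.341, -0.439])]
scene red [[132.5, 76.6], [133.4, -78.2], [34.9, 44.7], [-0.5, 154.2], [-2.5, -156.0], [-14.5, -320.2]]
   cup [(0.61, [0.531, 0.474])]
   tape [(0.93, [0.654, -0.063]), (0.45, [0.585, -0.344])]
   gauge [(0.43, [0.435, 0.399])]
   solvent [(0.66, [0.773, -0.036])]
   driver_grip [(0.59, [0.381, 0.049]), (0.49, [0.753, -0.045])]
   wrench_grip [(0.6, [0.311, -0.466]), (0.44, [0.488, -0.3])]
```

All three housings and the block stand in the drawer, pins sit at ±30°, bystanders unmoved. Now to the front of the handle.

```bash
python3 -m handwheel '[{"dx":-6,"dy":0,"dz":0,"wx":0,"wy":0,"wz":0,"claw":0},{"dx":-6,"dy":0,"dz":0,"wx":0,"wy":0,"wz":0,"claw":0},{"dx":-6,"dy":0,"dz":0,"wx":0,"wy":0,"wz":0,"claw":0},{"dx":-6,"dy":0,"dz":0,"wx":0,"wy":0,"wz":0,"claw":0},{"dx":-6,"dy":0,"dz":0,"wx":0,"wy":0,"wz":0,"claw":0},{"dx":-5.5,"dy":0,"dz":0,"wx":0,"wy":0,"wz":0,"claw":0},{"dx":0,"dy":-5,"dz":0,"wx":0,"wy":0,"wz":0,"claw":0},{"dx":0,"dy":-5.6,"dz":0,"wx":0,"wy":0,"wz":0,"claw":0}]'
python3 -m handwheel '[{"dx":0,"dy":-5.6,"dz":0,"wx":0,"wy":0,"wz":0,"claw":0},{"dx":0,"dy":0,"dz":0,"wx":0,"wy":0,"wz":0,"claw":0},{"dx":0,"dy":0,"dz":0,"wx":0,"wy":0,"wz":0,"claw":0},{"dx":0,"dy":0,"dz":0,"wx":0,"wy":0,"wz":0,"claw":0}]'
python3 - <<'E'
from tf import *
here()
f=grab("scene"); g=grab("wrist")
for n in ["wrist","scene"]:
  for d in optics.masks_of("drawer_handle",n)[:1]: print(n,d["p"],d["rect"])
# project handle model at several z onto wrist, report brightness contrast along bar
G=cv2.cvtColor(g["frame"],cv2.COLOR_BGR2GRAY)
for nm,z in [("wrist",.06)]:
    r=rect(g,.33,.43,-.33,-.22,z); R=cv2.cvtColor(r,cv2.COLOR_BGR2GRAY); print("row profile (x from .43 down, mm)",[int(v) for v in R[:,40:70].mean(1)[::3]])
E
```

```text
clock: 53.12
position: [0.3832, -0.27, 0.2198]
tool_rot: [-3.141, -0.001, 1.57]
force: [-0.1, -1.1, -0.6]
grip_width: -0.0
finger_force: 0.0
clock: 53.62
position: [0.3294, -0.2697, 0.2204]
tool_rot: [3.141, -0.0, 1.572]
force: [-0.2, 0.0, -0.1]
grip_width: -0.0
finger_force: 0.0
t 53.62 xyz [ 0.3294 -0.2697  0.2204] uv [ 471.  -356.3] rot [ 3.141 -0.     1.572] w -0.0 ff 0.0
wrist 0.57 [289.1, 56.3, 222.6, 229.2]
scene 0.94 [112.8, 147.9, 94.9, 86.5]
row profile (x from .43 down, mm) [164, 164, 164, 165, 145, 122, 123, 124, 124, 125, 128, 124, 145, 148, 146, 150, 152, 132, 132, 129, 123, 154, 172, 175, 177, 178, 177, 178, 177, 177, 178, 180, 179]
```

```bash
python3 -m handwheel '[{"dx":0,"dy":-0.3,"dz":4,"wx":0,"wy":0,"wz":0,"claw":0},{"dx":0,"dy":0,"dz":4,"wx":0,"wy":0,"wz":0,"claw":0},{"dx":0,"dy":0,"dz":3,"wx":0,"wy":0,"wz":0,"claw":0},{"dx":0,"dy":0,"dz":2.5,"wx":0,"wy":0,"wz":0,"claw":0},{"dx":0,"dy":0,"dz":2.5,"wx":0,"wy":0,"wz":0,"claw":0},{"dx":0,"dy":0,"dz":2.5,"wx":0,"wy":0,"wz":0,"claw":0},{"dx":0,"dy":0,"dz":0,"wx":0,"wy":0,"wz":0,"claw":0},{"dx":0,"dy":0,"dz":0,"wx":0,"wy":0,"wz":0,"claw":0}]'
python3 -m handwheel '[{"dx":0,"dy":1,"dz":0,"wx":0,"wy":0,"wz":0,"claw":0},{"dx":0,"dy":1,"dz":0,"wx":0,"wy":0,"wz":0,"claw":0},{"dx":0,"dy":1,"dz":0,"wx":0,"wy":0,"wz":0,"claw":0},{"dx":0,"dy":1,"dz":0,"wx":0,"wy":0,"wz":0,"claw":0},{"dx":0,"dy":1,"dz":0,"wx":0,"wy":0,"wz":0,"claw":0},{"dx":0,"dy":0,"dz":0,"wx":0,"wy":0,"wz":0,"claw":0},{"dx":0,"dy":0,"dz":0,"wx":0,"wy":0,"wz":0,"claw":0}]'
python3 - <<'E'
from tf import *
here(); f=grab("top")
g=rect(f,.38,.74,-.42,.05,.067); h=cv2.cvtColor(g,cv2.COLOR_BGR2HSV); m=(abs(h[...,0].astype(int)-110)<10)&(h[...,1]>120)
for a,c,mk in blobs(m,200): print("blue",a,"xy",.74-c[1]/1e3,.05-c[0]/1e3)
E
```

```text
clock: 54.82
position: [0.3258, -0.2699, 0.0359]
tool_rot: [3.141, 0.0, 1.571]
force: [-0.2, 0.4, 0.4]
grip_width: -0.0003
finger_force: 0.0
clock: 55.7
position: [0.3754, -0.2698, 0.0353]
tool_rot: [-3.141, -0.0, 1.571]
force: [-0.8, 0.1, 1.1]
grip_width: 0.0001
finger_force: 0.0
t 55.7 xyz [ 0.3754 -0.2698  0.0353] uv [ 429.  -374.9] rot [-3.141 -0.     1.571] w 0.1 ff 0.0
blue 10987 xy 0.7199344680076454 -0.285908983343952
blue 942 xy 0.5194341825902336 -0.21399681528662423
```

The drawer follows (block moved 31 mm). Continue pushing.

```bash
python3 -m handwheel '[{"dx":0,"dy":1,"dz":0,"wx":0,"wy":0,"wz":0,"claw":0},{"dx":0,"dy":1.5,"dz":0,"wx":0,"wy":0,"wz":0,"claw":0},{"dx":0,"dy":1.7,"dz":0,"wx":0,"wy":0,"wz":0,"claw":0},{"dx":0,"dy":1.7,"dz":0,"wx":0,"wy":0,"wz":0,"claw":0},{"dx":0,"dy":1.7,"dz":0,"wx":0,"wy":0,"wz":0,"claw":0},{"dx":0,"dy":1.7,"dz":0,"wx":0,"wy":0,"wz":0,"claw":0},{"dx":0,"dy":1.7,"dz":0,"wx":0,"wy":0,"wz":0,"claw":0},{"dx":0,"dy":1.7,"dz":0,"wx":0,"wy":0,"wz":0,"claw":0}]'
python3 -m handwheel '[{"dx":0,"dy":1.5,"dz":0,"wx":0,"wy":0,"wz":0,"claw":0},{"dx":0,"dy":1.5,"dz":0,"wx":0,"wy":0,"wz":0,"claw":0},{"dx":0,"dy":1.5,"dz":0,"wx":0,"wy":0,"wz":0,"claw":0},{"dx":0,"dy":1.5,"dz":0,"wx":0,"wy":0,"wz":0,"claw":0},{"dx":0,"dy":1,"dz":0,"wx":0,"wy":0,"wz":0,"claw":0},{"dx":0,"dy":0.8,"dz":0,"wx":0,"wy":0,"wz":0,"claw":0},{"dx":0,"dy":0.5,"dz":0,"wx":0,"wy":0,"wz":0,"claw":0},{"dx":0,"dy":0,"dz":0,"wx":0,"wy":0,"wz":0,"claw":0}]'
python3 -m handwheel '[{"dx":0,"dy":0.4,"dz":0,"wx":0,"wy":0,"wz":0,"claw":0},{"dx":0,"dy":0.4,"dz":0,"wx":0,"wy":0,"wz":0,"claw":0},{"dx":0,"dy":0,"dz":0,"wx":0,"wy":0,"wz":0,"claw":0}]'
```

```text
clock: 56.75
position: [0.5038, -0.2696, 0.0354]
tool_rot: [3.141, -0.0, 1.571]
force: [-1.8, 0.5, 2.2]
grip_width: 0.0002
finger_force: 1.8
clock: 57.75
position: [0.5854, -0.2702, 0.0352]
tool_rot: [-3.141, 0.0, 1.57]
force: [0.2, 0.8, 0.4]
grip_width: -0.0003
finger_force: 0.0
clock: 58.12
position: [0.5937, -0.2699, 0.0353]
tool_rot: [3.141, -0.0, 1.571]
force: [-0.2, 0.6, 0.7]
grip_width: -0.0001
finger_force: 0.0
```

```bash
python3 -m handwheel '[{"dx":0,"dy":0.4,"dz":0,"wx":0,"wy":0,"wz":0,"claw":0},{"dx":0,"dy":0.4,"dz":0,"wx":0,"wy":0,"wz":0,"claw":0},{"dx":0,"dy":0,"dz":0,"wx":0,"wy":0,"wz":0,"claw":0}]' | egrep 'pos|force'
python3 -m handwheel '[{"dx":0,"dy":0.3,"dz":0,"wx":0,"wy":0,"wz":0,"claw":0},{"dx":0,"dy":0,"dz":0,"wx":0,"wy":0,"wz":0,"claw":0}]' | egrep 'pos|force'
python3 -m handwheel '[{"dx":0,"dy":0.3,"dz":0,"wx":0,"wy":0,"wz":0,"claw":0},{"dx":0,"dy":0,"dz":0,"wx":0,"wy":0,"wz":0,"claw":0}]' | egrep 'pos|force'
python3 -m handwheel '[{"dx":0,"dy":0.3,"dz":0,"wx":0,"wy":0,"wz":0,"claw":0},{"dx":0,"dy":0,"dz":0,"wx":0,"wy":0,"wz":0,"claw":0}]' | egrep 'pos|force'
```

```text
position: [0.6018, -0.2698, 0.0354]
force: [-0.3, -0.2, 0.4]
finger_force: 0.0
position: [0.6046, -0.2699, 0.0354]
force: [-0.3, -0.4, -0.3]
finger_force: 0.0
position: [0.6076, -0.2699, 0.0353]
force: [-0.3, 0.4, -0.5]
finger_force: 0.0
position: [0.6107, -0.2699, 0.0354]
force: [-0.3, -0.2, -0.2]
finger_force: 0.0
```

```bash
python3 -m handwheel '[{"dx":0,"dy":0.3,"dz":0,"wx":0,"wy":0,"wz":0,"claw":0},{"dx":0,"dy":0,"dz":0,"wx":0,"wy":0,"wz":0,"claw":0}]' | egrep 'pos|force'
python3 -m handwheel '[{"dx":0,"dy":0.3,"dz":0,"wx":0,"wy":0,"wz":0,"claw":0},{"dx":0,"dy":0,"dz":0,"wx":0,"wy":0,"wz":0,"claw":0}]' | egrep 'pos|force'
python3 -m handwheel '[{"dx":0,"dy":0.2,"dz":0,"wx":0,"wy":0,"wz":0,"claw":0},{"dx":0,"dy":0,"dz":0,"wx":0,"wy":0,"wz":0,"claw":0}]' | egrep 'pos|force'
python3 - <<'E'
from tf import *
f=grab("top"); g=grab("scene")
for q in (f,g):
    r=rect(q,.6,.76,-.40,-.15,.097); R=r[:,15:50].mean(1); R2=r[:,200:235].mean(1)
    print("panel rows L",[(round(.76-i/1e3,3),*R[i].astype(int).tolist()) for i in range(60,115,5)]); print("R",[(round(.76-i/1e3,3),*R2[i].astype(int).tolist()) for i in range(60,115,5)])
E
```

```text
position: [0.6137, -0.2699, 0.0354]
force: [0.1, -0.0, 0.3]
finger_force: 0.0
position: [0.6167, -0.2699, 0.0353]
force: [-0.5, -0.6, 0.5]
finger_force: 0.0
position: [0.6184, -0.27, 0.0354]
force: [-1.5, -0.1, 0.8]
finger_force: 0.7
panel rows L [(0.7, 131, 82, 57), (0.695, 109, 67, 47), (0.69, 155, 153, 157), (0.685, 187, 188, 194), (0.68, 190, 191, 196), (0.675, 150, 149, 154), (0.67, 108, 109, 112), (0.665, 107, 107, 111), (0.66, 99, 99, 103), (0.655, 90, 90, 93), (0.65, 91, 92, 94)]
R [(0.7, 124, 143, 132), (0.695, 127, 146, 136), (0.69, 130, 150, 140), (0.685, 106, 121, 112), (0.68, 102, 116, 108), (0.675, 103, 118, 109), (0.67, 104, 119, 110), (0.665, 102, 118, 109), (0.66, 103, 117, 109), (0.655, 102, 117, 109), (0.65, 103, 118, 110)]
panel rows L [(0.7, 139, 83, 39), (0.695, 139, 83, 42), (0.69, 143, 100, 75), (0.685, 160, 143, 139), (0.68, 159, 155, 157), (0.675, 117, 116, 118), (0.67, 88, 87, 89), (0.665, 86, 85, 87), (0.66, 86, 85, 87), (0.655, 86, 85, 87), (0.65, 87, 85, 87)]
R [(0.7, 147, 88, 43), (0.695, 149, 92, 50), (0.69, 161, 122, 101), (0.685, 191, 178, 176), (0.68, 194, 191, 193), (0.675, 163, 161, 164), (0.67, 147, 145, 147), (0.665, 145, 144, 146), (0.66, 145, 144, 146), (0.655, 145, 144, 146), (0.65, 146, 145, 147)]
```

```bash
python3 -m handwheel '[{"dx":0,"dy":0.3,"dz":0,"wx":0,"wy":0,"wz":0,"claw":0},{"dx":0,"dy":0,"dz":0,"wx":0,"wy":0,"wz":0,"claw":0},{"dx":0,"dy":0,"dz":0,"wx":0,"wy":0,"wz":0,"claw":0}]' | egrep 'pos|force'
python3 -m handwheel '[{"dx":0,"dy":0.3,"dz":0,"wx":0,"wy":0,"wz":0,"claw":0},{"dx":0,"dy":0,"dz":0,"wx":0,"wy":0,"wz":0,"claw":0},{"dx":0,"dy":0,"dz":0,"wx":0,"wy":0,"wz":0,"claw":0}]' | egrep 'pos|force'
```

```text
position: [0.6188, -0.2701, 0.0353]
force: [-23.1, 2.9, 15.7]
finger_force: 12.5
position: [0.6189, -0.2701, 0.0351]
force: [-46.0, 7.9, 32.4]
finger_force: 25.4
```

Hard stop reached: shut. Back off and lift clear, then final check.

```bash
python3 -m handwheel '[{"dx":0,"dy":-1,"dz":0,"wx":0,"wy":0,"wz":0,"claw":0},{"dx":0,"dy":-4,"dz":0,"wx":0,"wy":0,"wz":0,"claw":0},{"dx":0,"dy":-4,"dz":0,"wx":0,"wy":0,"wz":0,"claw":0},{"dx":0,"dy":-4,"dz":0,"wx":0,"wy":0,"wz":0,"claw":0},{"dx":0,"dy":0,"dz":-5,"wx":0,"wy":0,"wz":0,"claw":0},{"dx":0,"dy":0,"dz":-6,"wx":0,"wy":0,"wz":0,"claw":0},{"dx":0,"dy":0,"dz":-6,"wx":0,"wy":0,"wz":0,"claw":0},{"dx":0,"dy":0,"dz":0,"wx":0,"wy":0,"wz":0,"claw":0}]'
python3 -m handwheel '[{"dx":0,"dy":0,"dz":0,"wx":0,"wy":0,"wz":0,"claw":0},{"dx":0,"dy":0,"dz":0,"wx":0,"wy":0,"wz":0,"claw":0},{"dx":0,"dy":0,"dz":0,"wx":0,"wy":0,"wz":0,"claw":0},{"dx":0,"dy":0,"dz":0,"wx":0,"wy":0,"wz":0,"claw":0}]' >/dev/null
python3 chk.py; python3 - <<'E'
from tf import *
q=grab("scene"); r=rect(q,.6,.76,-.40,-.15,.097); R2=r[:,200:235].mean(1)
print([(round(.76-i/1e3,3),*R2[i].astype(int).tolist()) for i in range(60,95,5)])
E
```

```text
clock: 61.85
position: [0.4963, -0.2707, 0.2097]
tool_rot: [3.135, 0.004, 1.57]
force: [0.0, 0.7, -1.6]
grip_width: 0.0001
finger_force: 0.0
t 62.35 xyz [ 0.4943 -0.2698  0.2048] uv [ 320.1 -422.7] rot [-3.141e+00 -1.000e-03  1.571e+00] w 0.1 ff 0.0
blue 10950 xy 0.7200250228310502 -0.28500310502283105 ((41.00352096557617, 267.9560546875), 0.2186851054430008)
top red [[-27.1, -322.8], [1.2, -154.3], [361.6, -764.1], [0.6, 156.2], [135.0, -76.9], [135.6, 77.9]]
   cup [(0.51, [0.538, 0.475])]
   tape [(0.61, [0.652, -0.06])]
   gauge [(0.41, [0.538, 0.479])]
   solvent [(0.75, [0.764, -0.037]), (0.67, [0.632, 0.256])]
   driver_grip [(0.49, [0.388, 0.041]), (0.2, [0.687, -0.289])]
   wrench_grip []
scene red [[132.5, 76.6], [133.4, -78.2], [36.2, 44.8], [-0.5, 154.2], [-2.5, -156.0], [-14.5, -320.2]]
   cup [(0.92, [0.533, 0.472])]
   tape [(0.82, [0.655, -0.061])]
   gauge [(0.67, [0.433, 0.399])]
   solvent [(0.66, [0.773, -0.036]), (0.56, [0.877, -0.279])]
   driver_grip [(0.66, [0.382, 0.045]), (0.27, [0.573, 0.194])]
   wrench_grip [(0.58, [0.345, -0.437]), (0.39, [0.515, 0.482])]
[(0.7, 147, 87, 43), (0.695, 148, 91, 48), (0.69, 160, 120, 100), (0.685, 190, 177, 176), (0.68, 193, 190, 193), (0.675, 162, 160, 163), (0.67, 146, 145, 147)]
```

The panel sits against the cabinet, the pins are at their click positions, and the bystanders are where they were. Handing in.

```bash
python3 -c "
from workcell import job_done
print(job_done())"
```

```text
the job is handed in; nothing more can be done
None
```

I put the three housings on the table and the desiccant block nearest the base in the drawer, pushed it shut to its stop, left the master in its nest with the table in a click position, and handed the job in at about 62 s.

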